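Mist a specimen jar and slide it home under the glass shelf

ROBOT

A 7-joint arm with a two-finger parallel gripper is mounted at the origin on the work surface. World frame = base frame: x ahead of the robot, y to its left, z up, the work surface at z = 0. Lengths are in mm, angles in rad, forces in N, time in s.
With the tool pointing down it reaches from about 425 to 875 mm from the base axis. Payload 8.4 kg.
Tool frame: the origin (TCP) lies at the very end of the fingers, on their centre line; the grasp point (between the pads) lies 19 mm behind it (bot.hold_point_z is the z of the grasp point in the tool frame, in mm); z points along the fingers, y is the line along which they close (so a half turn about z gives the same grasp; the last joint's range is limited). The gripper opens to 87 mm and grips with 3 to 60 N. Pads are 19 mm wide; open, the fingers measure 117 mm over their backs; the gripper's body (75 mm by 190 mm) begins 51 mm behind the grasp point.
Start: joints at [-1.429, 0.333, 0.04, 1.465, -0.013, 1.343, -0.059], TCP at [155.014, 631.215, 198.346] pointing down, gripper open.
Joint ranges: [-2.58, 2.58], [-0.38, 2.09], [-1.3, 1.39], [0.25, 2.4], [-1.5, 4.64], [0.08, 2.09], [-2.65, 2.65]. Speed limits (rad/s): [2.22, 2.22, 2.79, 2.79, 3.14, 3.14, 3.14].

INTERFACE

Orientations are given as a rotation vector (axis times angle).
In Python, from plant import bot gives the robot as it stands.
- The arm moves only by the shell command python3 -m inch 'ROWS' [OPENING]. ROWS is JSON, a list of rows, each an object with "linear": the shift along the tool's x, y, z in mm, a list of three; "turn": the turn, a rotation vector about the tool's x, y, z in degrees, a list of three. In form: [{"linear": [tx, ty, tz], "turn": [ax, ay, az]}, ...]. A call has 1 to 12 rows; each row is the pose to reach, as a shift and turn from the pose commanded when the call began, along the tool's axes at that moment; what a row does not reach only later rows make up. A row lasts 1/12 s, in which the tool goes at most 41.7 mm and 7.16 degrees, less where a joint would pass 70% of its speed; a pose out of reach is approached as far as the arm can. A call with a gripper value outside its range is refused whole. OPENING is the finger opening in mm, from 0 to 87, set as the call begins (- or left out, the last holds). The fingers move at their own pace and stop on an object; the grip force is fixed at half the most. Time passes only in rows, so rows that repeat a pose let the fingers close. It gives the time, the measured TCP pose, the force, the opening and the grip force at its end, in the units of the state.
- bot.state(): the state, without advancing time (a new reading comes with each control period).
- bot.read_camera(name): name is "side" or "top" or "wrist"; returns the picture (480x640x3 uint8, red, green, blue); there is no depth.
- bot.camera_model(name): a dict with "fx", "fy", "cx", "cy" (pixels), "rvec" (rotation vector, rad) and "tvec" (3), from world to camera coordinates, as OpenCV has them; the wrist camera has in their place "hand_eye" (4x4, takes a point from camera to tool coordinates, whose origin is the TCP and whose axes are the flange's). Camera axes: x right, y down, z forward; pixel columns grow to the right and rows downward; lengths in mm; the calibration is good to about 2 mm. A picture is of the moment at which its call begins: read the wrist's pose just before it. camera_model takes no time and is no camera call.
- bot.sign_off(): hands the job in; it is judged then, once.
The state is a dict: "time": time; "joints": joint angles; "joint_vel": joint speeds; "tau": joint torques, N m; "tcp_pos": TCP position; "orientation": TCP orientation; "ft_force": force on the tool from outside, world axes, zero at the start; "ft_torque": the same for the moment, N m; "width": opening from 0.0 (shut) to 1.0 (fully open); "grasp_force": force on a finger pad.
Only numpy, scipy, OpenCV 4.12 (cv2) and the standard library are available. Lean on these libraries where they do the work, as an engineer would, in place of code of your own. Each camera call takes 0.05 s, during which the arm holds its last target. There are 200 camera calls.

TASK

Put the orange specimen jar that stands on the grey track away, sliding it all the way without lifting or tipping it: first swing the red gate wide open, push the jar along the track onto the blue ring mark at the corner, and with the jar standing there press the white spray cap of the clamped canister fully down and let it spring back up. Then push the jar round the corner and along the second lane until it stands fully home against the black stop under the glass shelf, and swing the red gate fully shut behind it. Leave the other jars and things where they are.

Things in the scene. Friction and masses are not known exactly. Their poses are not given: they have to be found in the camera images.
- track: fixed grey plate 8 mm thick with an L-shaped lane 94 mm wide between aluminium rails (8 mm thick, tops 26 mm above the table). Origin on the table under the corner mark. First lane: along its +y, from the mark to its open end at y = 260 mm. Second lane: along its +x, from the mark to the black stop. Rails close the corner at x = -47 and y = -47 mm (faces)
- shelf_edge (a point): middle of the near lower edge of the clear, faintly green glass shelf, at track x = 180 mm, y = 0, 110 mm above the table. The glass is 6 mm thick, reaches from track x = 180 to 265 mm and y = -180 to 180 mm, and stands on four thin steel posts at its ends (y = -170 and 170 mm)
- mark (a point): centre of the blue ring mark (86 mm dia) painted on the plate at the lane's corner, at the height of the plate's top; axes as the track's. A jar pushed along the first lane into the end rail stands on it
- home (a point): point on the plate's top, 185 mm along the track's +x axis from the mark, where the jar's origin is when the jar touches the black stop (30 mm tall, face at track x = 225 mm); axes as the track's. The near edge of the glass is 5 mm nearer to the mark, so half of the jar stays outside it
- jar: the jar to move: clear glass, orange specimen inside, an orange band round its foot and under its white lid; 80 mm dia, 92 mm tall (lid 69 mm dia, the upper 18 mm), about 0.3 to 0.6 kg; origin at the centre of its underside, z up. It stands in the first lane, 120 to 200 mm from the mark, and slides freely on the plate
- gate (a joint): angle of the red gate bar in rad: 0 = shut (bar across the second lane, pointing along the track's -y; end stop), grows as its free end swings towards the mark (clockwise from above); 1.57 = wide open, the bar lying along the lane's left side; end stop at 1.75. It stays where it is left (friction about 0.05 Nm). Starts nearly shut. The jar cannot pass it when shut
- gate_hinge (a point): on the upright hinge axis of the gate, at track x = 133 mm, y = 64 mm, 50 mm above the table. The bar is 8 mm thick, 12 mm tall, its top 52 mm above the table
- gate_peg (a point): centre of the top of the gate's upright red round peg (14 mm dia, from 52 to 107 mm above the table) at the bar's free end, 75 mm from the hinge axis; take or push the gate by it
- canister: blue and white spray canister (56 mm dia) clamped in a fixed steel bracket on the table, to the right of the corner, its nozzle towards the mark; origin under its centre on the table; its shoulder is 140 mm high
- nozzle (a joint): travel of the spray cap in m: 0 = up, 0.008 = fully down; sprung, about 2.5 N to start and 7 N fully down; springs back by itself. It counts as pressed beyond 0.005
- nozzle_top (a point): centre of the top of the white spray cap (30 mm dia), 174 mm above the table when up; pressed straight down
- amber_jar: amber glass jar with black lid, 56 mm dia, 80 mm tall, standing on the table to the left of the lane that leads under the shelf; origin at the centre of its underside. Bystander
- shell_jar: clear jar with white lid and pale shell, 68 mm dia, 90 mm tall, under the glass shelf beside the lane (it may stand on the left or on the right side); origin at centre of underside. Bystander
- worm_jar: clear jar with white lid and reddish worm, 68 mm dia, 90 mm tall, under the glass shelf on the other side of the lane; origin at centre of underside. Bystander
- vial: small vial with black lid, 36 mm dia, 45 mm tall, standing on top of the glass shelf near its far edge; origin at centre of underside. Bystander
- bung: black rubber bung, 42 mm dia, 28 mm tall, on the table to the right of the lane; origin at centre of underside. Bystander
- dish: shallow white dish, 90 mm dia, 18 mm tall, on the table at the left; origin at centre of underside. Bystander
- brush: small brush, 160 mm long, lying on the table at the right. Bystander
Mind the look-alikes: they are no part of the job. Leave any yellow look-alike of the jar alone.

How it is judged:
By the outcome, as a careful person would: the job done as asked, in the order asked, and still so for the second after the job is handed in, with the robot touching nothing.
It also fails if it takes over 72 s, if anything falls off the work surface, if the arm or the gripper's body presses on something with over 40 N, if the wrist force passes 120 N, or if a joint passes its speed limit or range.

## Working session

There is one attempt and no reset: what is moved stays moved. The work goes in short steps, Python scripts to look and compute and a shell command to move; the robot and the scene stay as the last step left them, time stands still between calls to the robot, and variables do not carry over. Pictures are saved under pics/ and viewed, at most 10 in all, crops included, and the job is handed in when it is done.

```bash
ls; mkdir -p pics; python3 - <<'E'
from plant import bot
import cv2
s=bot.state();print(s['time'],s['tcp_pos'],s['orientation'],bot.hold_point_z)
for n in('side','top'):
    cv2.imwrite(f'pics/{n}0.png',bot.read_camera(n)[...,::-1]);print(bot.camera_model(n))
print(bot.camera_model('wrist'))
E
```

```text
pics
0.0 [154.94401681 630.76986987 197.46645547] [-3.77256858e-01 -3.11882830e+00  2.47650660e-03] -18.700000000000003
{'fx': 514.3064649308851, 'fy': 514.3064649308851, 'cx': 319.24906029223774, 'cy': 242.78167521516986, 'rvec': array([ 2.313707  , -0.72449492,  0.30488786]), 'tvec': array([-467.93309981,  320.74815549,  855.29574722])}
{'fx': 441.0905790359389, 'fy': 441.0905790359389, 'cx': 320.89040772633786, 'cy': 239.76258054632575, 'rvec': array([ 2.18404698, -2.20780688,  0.04685686]), 'tvec': array([  23.68012583,  547.79459571, 1092.20792496])}
{'fx': 363.73390504508706, 'fy': 363.73390504508706, 'cx': 322.17806738912384, 'cy': 235.9854561635193, 'hand_eye': array([[ 7.35207769e-04, -9.59059764e-01, -2.83202804e-01,
         7.65893785e+01],
       [ 9.99997281e-01,  7.84048123e-05,  2.33052378e-03,
        -2.36009494e-01],
       [-2.21290712e-03, -2.83203748e-01,  9.59057214e-01,
        -1.86366996e+02],
       [ 0.00000000e+00,  0.00000000e+00,  0.00000000e+00,
         1.00000000e+00]])}
```

View pics/top0.png

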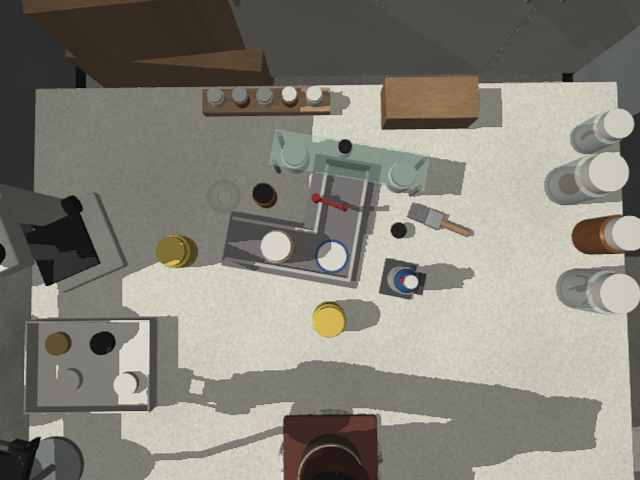

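View pics/side0.png

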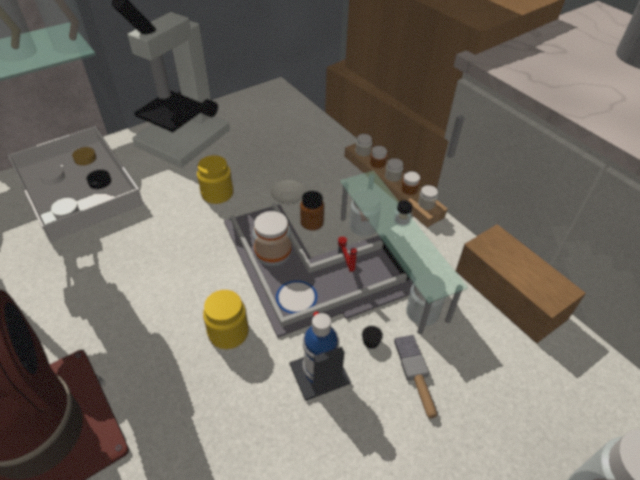

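The top view shows the jar at about (277,246), the ring at (332,256), the red gate from (316,198) to (345,208), and the canister cap at (409,282). The side view shows the jar at (271,235), the ring at (297,297), and the cap at (321,324). I'll enlarge both.

```bash
python3 - <<'E'
import cv2
a=cv2.imread('pics/top0.png')[125:305,215:455]
cv2.imwrite('pics/topc.png',cv2.resize(a,None,fx=3.333,fy=3.333,interpolation=cv2.INTER_CUBIC))
a=cv2.imread('pics/side0.png')[175:385,220:480]
cv2.imwrite('pics/sidec.png',cv2.resize(a,None,fx=2.857,fy=2.857,interpolation=cv2.INTER_CUBIC))
E
```

```text
(no output)
```

View pics/topc.png

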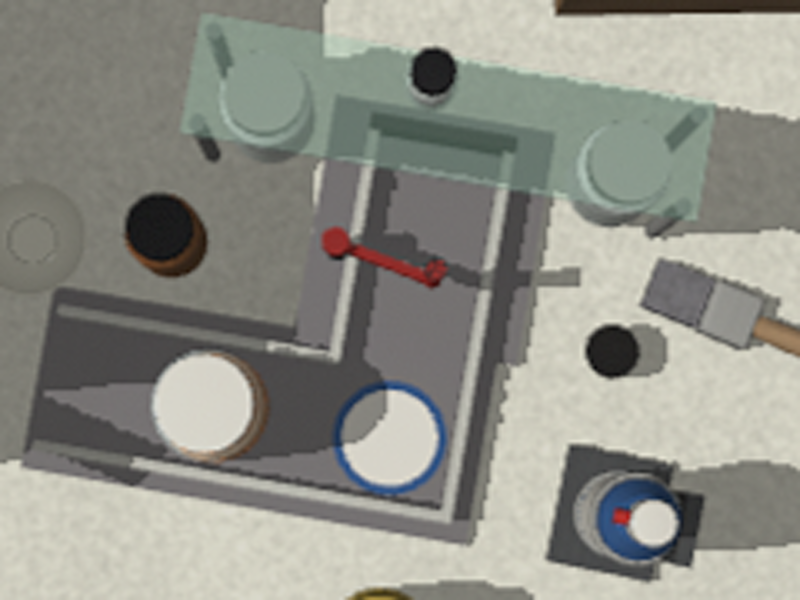

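View pics/sidec.png

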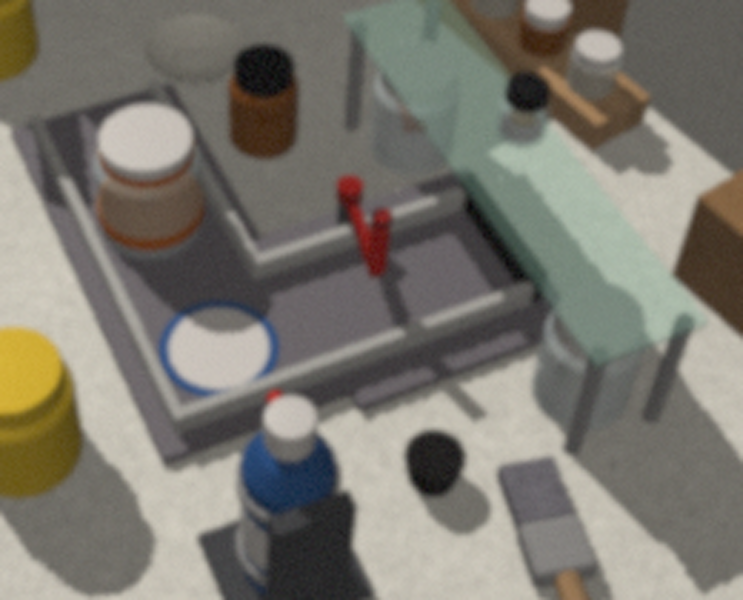

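Crop positions:

| Point | Top crop | Side crop |
|---|---|---|
| Ring | (390,438) | (219,347) |
| Peg top | (438,267) | (382,217) |
| Hinge top | (336,242) | (350,187) |
| Jar lid | (204,402) | (146,135) |
| Cap top | (654,522) | (290,412) |
| Shelf near-right corner | (697,218) | (600,358) |

Next I triangulate these and fit the track.

```bash
cat > h.py <<'E'
import numpy as np,cv2
from scipy.optimize import least_squares
from plant import bot
M={n:bot.camera_model(n) for n in('side','top')}
def K(m): return np.array([[m['fx'],0,m['cx']],[0,m['fy'],m['cy']],[0,0,1.]])
def proj(n,X):
    m=M[n]; return cv2.projectPoints(np.array(X,float).reshape(-1,1,3),m['rvec'],m['tvec'],K(m),None)[0][:,0]
def P(n):
    m=M[n]; return K(m)@np.c_[cv2.Rodrigues(m['rvec'])[0],m['tvec']]
def tri(t,s):
    h=cv2.triangulatePoints(P('top'),P('side'),np.array(t,float),np.array(s,float))[:,0]; X=h[:3]/h[3]
    return X, np.abs(proj('top',X)[0]-t).max()+np.abs(proj('side',X)[0]-s).max()
def onplane(n,u,z):
    m=M[n];R=cv2.Rodrigues(m['rvec'])[0];d=R.T@np.linalg.inv(K(m))@[u[0],u[1],1];c=-R.T@m['tvec']
    return c+d*(z-c[2])/d[2]
E
cat > fit.py <<'E'
from h import *
T=lambda u:np.array(u)/3.3333+[215-.35,125-.35]
S=lambda u:np.array(u)/2.857+[220-.33,175-.33]
pts=dict(mark=((390,438),(219,347)),peg=((438,267),(382,217)),hinge=((336,242),(350,187)),jar=((204,402),(146,135)),cap=((654,522),(290,412)),shelfR=((697,218),(600,358)),inner=((338,358),(258,272)))
W={}
for k,(a,b) in pts.items():
    W[k],e=tri(T(a),S(b));print(k,W[k].round(1),'px err',e.round(2))
loc=dict(mark=(0,0,8),hinge=None,shelfR=(180,-180,113),inner=(47,47,26))
def res(p):
    c,s=np.cos(p[2]),np.sin(p[2]);r=[]
    for k,l in loc.items():
        if l is None: continue
        X=[p[0]+c*l[0]-s*l[1],p[1]+s*l[0]+c*l[1],l[2]]
        r+=list(proj('top',X)[0]-T(pts[k][0]))+list(proj('side',X)[0]-S(pts[k][1]))
    return r
o=least_squares(res,[W['mark'][0],W['mark'][1],-.15]);p=o.x;print(p,np.round(o.fun,1))
c,s=np.cos(p[2]),np.sin(p[2]);R=np.array([[c,-s],[s,c]])
for k in W: print(k,'track',(R.T@(W[k][:2]-p[:2])).round(1))
E
python3 fit.py
```

```text
mark [507.9  -9.3  10.2] px err 0.72
peg [623.2 -41.1 106.2] px err 0.4
hinge [650.   28.9  57.1] px err 0.87
jar [532.9 121.  101.3] px err 0.47
cap [ 450.3 -172.9  177. ] px err 0.18
shelfR [ 654.3 -218.1  119.9] px err 0.73
inner [568.1  29.2  14. ] px err 0.56
[ 5.09792241e+02 -1.01760455e+01 -1.69989930e-01] [ 0.5 -1.1  0.7  0.5 -0.5 -0.9 -0.1  1.7  0.5  1.  -1.6 -2.5]
mark track [-2.1  0.5]
peg track [117.  -11.2]
hinge track [131.5  62.3]
jar track [  0.6 133.2]
cap track [ -31.1 -170.4]
shelfR track [ 177.6 -180.5]
inner track [50.8 48.7]
```

```bash
cat >> h.py <<'E'
from scipy.spatial.transform import Rotation as Ro
TR=np.array([509.5,-10.,-0.170])
def t2w(l):
    c,s=np.cos(TR[2]),np.sin(TR[2]);return np.array([TR[0]+c*l[0]-s*l[1],TR[1]+s*l[0]+c*l[1],l[2]])
def w2t(w):
    c,s=np.cos(TR[2]),np.sin(TR[2]);d=np.array(w)[:2]-TR[:2];return np.array([c*d[0]+s*d[1],-s*d[0]+c*d[1],w[2]])
def go(*l):
    s=bot.state();R=Ro.from_rotvec(s['orientation'])
    c,q=np.cos(TR[2]),np.sin(TR[2])
    G=Ro.from_matrix(np.array([[-c,-q,0],[-q,c,0],[0,0,-1.]]))
    print('t',round(s['time'],2),'track',w2t(s['tcp_pos']).round(1),'F',s['ft_force'].round(1),'w',round(s['width']*87,1),
      'lin',R.inv().apply(t2w(l)-s['tcp_pos']).round(1),'turn',np.degrees((R.inv()*G).as_rotvec()).round(2))
E
python3 -c "
from h import *
go(117,-11,140)"
```

```text
t 0.1 track [-457.9  571.6  197.6] F [-0.2 -0.8 -0.6] w 86.6 lin [-614.6 -540.4   58.4] turn [-0.08  0.   -4.06]
```

```bash
python3 -m inch '[{"linear":[-28,-25,0],"turn":[0,0,-1]},{"linear":[-56,-50,0],"turn":[0,0,-2]},{"linear":[-84,-75,0],"turn":[0,0,-3]},{"linear":[-112,-100,0],"turn":[0,0,-4]},{"linear":[-140,-125,0],"turn":[0,0,-4]},{"linear":[-168,-150,0],"turn":[0,0,-4]},{"linear":[-196,-175,0],"turn":[0,0,-4]},{"linear":[-224,-200,0],"turn":[0,0,-4]},{"linear":[-252,-225,0],"turn":[0,0,-4]},{"linear":[-280,-250,0],"turn":[0,0,-4]},{"linear":[-308,-275,0],"turn":[0,0,-4]},{"linear":[-308,-275,0],"turn":[0,0,-4]}]' 50; python3 -c "
from h import *
go(70,-11,200)"
```

```text
time: 1.1
tcp_pos: [392.8, 283.8, 198.5]
orientation: [0.283, 3.127, -0.002]
ft_force: [0.9, 0.6, 0.5]
width: 0.576
grasp_force: 0.0
t 1.1 track [-164.7  269.8  198.5] F [0.9 0.6 0.5] w 50.1 lin [-237.6 -278.4   -0.8] turn [-0.07  0.08 -0.59]
```

```bash
python3 -m inch '[{"linear":[-24,-28,0],"turn":[0,0,-0.6]},{"linear":[-48,-56,0],"turn":[0,0,-0.6]},{"linear":[-72,-84,0],"turn":[0,0,-0.6]},{"linear":[-96,-112,0],"turn":[0,0,-0.6]},{"linear":[-120,-140,0],"turn":[0,0,-0.6]},{"linear":[-144,-168,0],"turn":[0,0,-0.6]},{"linear":[-168,-196,0],"turn":[0,0,-0.6]},{"linear":[-192,-224,0],"turn":[0,0,-0.6]},{"linear":[-216,-252,0],"turn":[0,0,-0.6]},{"linear":[-237,-278,0],"turn":[0,0,-0.6]},{"linear":[-237,-278,0],"turn":[0,0,-0.6]},{"linear":[-237,-278,0],"turn":[0,0,-0.6]}]' 50; python3 - <<'E'
from h import *
go(117,-11,140)
s=bot.state();im=bot.read_camera('wrist');cv2.imwrite('pics/w1.png',im[...,::-1])
np.savez('w1.npz',p=s['tcp_pos'],o=s['orientation'])
E
```

```text
time: 2.1
tcp_pos: [574.9, -25.7, 197.9]
orientation: [-0.258, -3.13, 0.002]
ft_force: [0.3, -1.0, -0.4]
width: 0.578
grasp_force: 0.0
t 2.1 track [ 67.1  -4.5 197.9] F [ 0.3 -1.  -0.4] w 50.3 lin [-49.9  -6.7  57.8] turn [-0.08 -0.04  0.31]
```

View pics/w1.png

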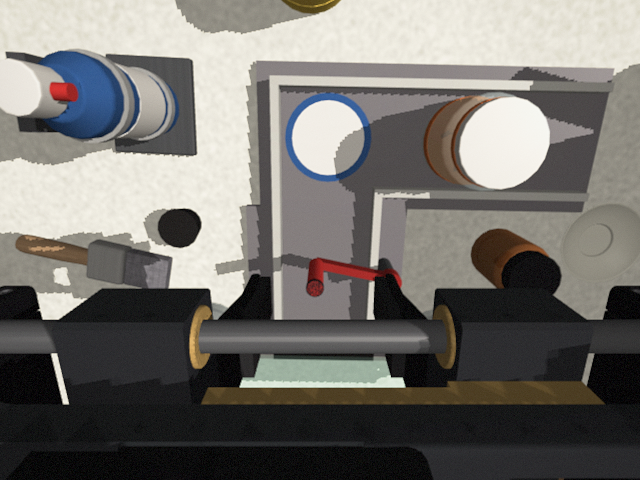

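The wrist view shows the ring at (328,137), peg top at (315,288), lid centre at (505,142), inner rail corner at (375,191), cap at (20,87), and the inner outer-corner of the rails at (281,90).

```bash
cat >> h.py <<'E'
def wr(u,z,f):
    d=np.load(f);m=bot.camera_model('wrist');H=m['hand_eye'];R=Ro.from_rotvec(d['o']).as_matrix()
    c=d['p']+R@H[:3,3];v=R@H[:3,:3]@np.linalg.inv(K(m))@[u[0],u[1],1]
    return c+v*(z-c[2])/v[2]
E
python3 - <<'E'
from h import *
for k,u,z in [('mark',(328,137),8),('peg',(315,288),107),('jar',(505,142),100),('cap',(20,87),174),('inner',(375,191),26),('cornerin',(281,90),26),('railLfar',(600,193),26),('railRfar',(600,90),26)]:
    X=wr(u,z,'w1.npz');print(k,X.round(1),'track',w2t(X).round(1))
E
```

```text
mark [508.2  -8.6   8. ] track [-1.5  1.2  8. ]
peg [623.5 -39.6 107. ] track [117.4  -9.9 107. ]
jar [531.6 122.  100. ] track [ -0.6 133.8 100. ]
cap [ 451.7 -169.8  174. ] track [ -29.9 -167.3  174. ]
inner [566.4  29.   26. ] track [49.5 48.  26. ]
cornerin [459.6 -44.8  26. ] track [-43.3 -42.7  26. ]
railLfar [604.8 249.1  26. ] track [ 50.1 271.5  26. ]
railRfar [507.4 244.4  26. ] track [-45.1 250.3  26. ]
```

```bash
python3 -m inch '[{"linear":[-25,-3,20],"turn":[0,0,0]},{"linear":[-48,-6,45],"turn":[0,0,0]},{"linear":[-48,-6,60],"turn":[0,0,0]},{"linear":[-48,-6,60],"turn":[0,0,0]},{"linear":[-48,-6,60],"turn":[0,0,0]}]' 50; python3 -c "
from h import *
go(116,-10,72)"
```

```text
time: 2.57
tcp_pos: [620.2, -35.6, 137.7]
orientation: [-0.249, -3.129, -0.0]
ft_force: [-0.1, -0.4, 1.0]
width: 0.576
grasp_force: 0.0
t 2.57 track [113.4  -6.5 137.7] F [-0.1 -0.4  1. ] w 50.1 lin [-2.7 -3.5 65.7] turn [-0.01 -0.14  0.63]
```

```bash
python3 -m inch '[{"linear":[-3,-3.5,22],"turn":[0,0,0.5]},{"linear":[-3,-3.5,44],"turn":[0,0,0.5]},{"linear":[-3,-3.5,66],"turn":[0,0,0.5]},{"linear":[-3,-3.5,66],"turn":[0,0,0.5]},{"linear":[-3,-3.5,66],"turn":[0,0,0.5]}]' 50 && python3 -m inch '[{"linear":[0,0,0],"turn":[0,0,0]},{"linear":[0,0,0],"turn":[0,0,0]},{"linear":[0,0,0],"turn":[0,0,0]},{"linear":[0,0,0],"turn":[0,0,0]},{"linear":[0,0,0],"turn":[0,0,0]},{"linear":[0,0,0],"turn":[0,0,0]}]' 8; python3 -c "
from h import *
go(116,-10,72)"
```

```text
time: 2.98
tcp_pos: [623.3, -40.1, 73.4]
orientation: [-0.264, -3.13, -0.001]
ft_force: [0.6, -0.9, -0.4]
width: 0.573
grasp_force: 0.0
time: 3.48
tcp_pos: [623.7, -41.1, 72.7]
orientation: [0.266, 3.13, 0.0]
ft_force: [-0.2, 0.3, -0.6]
width: 0.207
grasp_force: 0.0
t 3.48 track [117.9 -11.4  72.7] F [-0.2  0.3 -0.6] w 18.0 lin [1.9 1.4 0.7] turn [0.01 0.02 0.04]
```

```bash
python3 -m inch '[{"linear":[0,0,0],"turn":[0,0,0]},{"linear":[0,0,0],"turn":[0,0,0]},{"linear":[0,0,0],"turn":[0,0,0]}]' 8 && python3 -m inch '[{"linear":[8.4,2.3,0],"turn":[0,0,0]},{"linear":[16.5,5.5,0],"turn":[0,0,0]},{"linear":[24.1,9.7,0],"turn":[0,0,0]},{"linear":[31.2,14.7,0],"turn":[0,0,0]},{"linear":[37.7,20.5,0],"turn":[0,0,0]},{"linear":[43.5,27,0],"turn":[0,0,0]},{"linear":[48.4,34.1,0],"turn":[0,0,0]},{"linear":[52.5,41.8,0],"turn":[0,0,0]},{"linear":[55.7,49.8,0],"turn":[0,0,0]},{"linear":[58,58.2,0],"turn":[0,0,0]},{"linear":[59.2,66.8,0],"turn":[0,0,0]},{"linear":[59.5,75.5,0],"turn":[0,0,0]}]'; python3 -c "
from h import *
go(116,-10,72)"
```

```text
time: 3.73
tcp_pos: [623.7, -41.0, 72.5]
orientation: [0.266, 3.13, 0.0]
ft_force: [0.0, 0.4, 2.3]
width: 0.146
grasp_force: 30.0
time: 4.73
tcp_pos: [575.0, 42.7, 71.9]
orientation: [-0.267, -3.126, 0.002]
ft_force: [-3.1, -5.1, 0.4]
width: 0.145
grasp_force: 30.0
t 4.73 track [55.7 63.  71.9] F [-3.1 -5.1  0.4] w 12.7 lin [-60.4 -73.   -0.2] turn [-0.1  -0.22 -0.02]
```

```bash
python3 -m inch '[{"linear":[0,0,0],"turn":[0,0,0]},{"linear":[0,0,0],"turn":[0,0,0]},{"linear":[0,0,0],"turn":[0,0,0]},{"linear":[0,0,0],"turn":[0,0,0]},{"linear":[0,0,-20],"turn":[0,0,0]},{"linear":[0,0,-40],"turn":[0,0,0]},{"linear":[0,0,-60],"turn":[0,0,0]},{"linear":[0,0,-68],"turn":[0,0,0]},{"linear":[0,0,-68],"turn":[0,0,0]}]' 45 && python3 -m inch '[{"linear":[14,35,-68],"turn":[0,0,0]},{"linear":[28,70,-68],"turn":[0,0,0]},{"linear":[42,105,-68],"turn":[0,0,0]},{"linear":[57,144,-68],"turn":[0,0,0]},{"linear":[57,144,-68],"turn":[0,0,0]},{"linear":[57,144,-68],"turn":[0,0,0]}]' 0; python3 - <<'E'
from h import *
go(0,205,55)
E
```

```text
time: 5.48
tcp_pos: [578.9, 43.2, 142.2]
orientation: [0.266, 3.127, 0.002]
ft_force: [0.1, 0.5, 0.6]
width: 0.515
grasp_force: 0.0
time: 5.98
tcp_pos: [543.5, 201.0, 206.8]
orientation: [-0.253, -3.129, -0.001]
ft_force: [0.7, 0.3, -0.6]
width: 0.146
grasp_force: 0.0
t 5.98 track [ -2.2 213.7 206.8] F [ 0.7  0.3 -0.6] w 12.7 lin [ -2.4  -8.9 151.8] turn [ 0.03 -0.13  0.51]
```

```bash
python3 -m inch '[{"linear":[-2,-5,40],"turn":[0,0,0.3]},{"linear":[-2,-5,80],"turn":[0,0,0.3]},{"linear":[-2,-5,115],"turn":[0,0,0.3]},{"linear":[-2,-5,140],"turn":[0,0,0.3]},{"linear":[-2,-5,152],"turn":[0,0,0.3]},{"linear":[-2,-5,152],"turn":[0,0,0.3]}]' 0; python3 -m inch '[{"linear":[0,-3,0],"turn":[0,0,0]},{"linear":[0,-6,0],"turn":[0,0,0]},{"linear":[0,-9,0],"turn":[0,0,0]},{"linear":[0,-12,0],"turn":[0,0,0]},{"linear":[0,-15,0],"turn":[0,0,0]},{"linear":[0,-18,0],"turn":[0,0,0]},{"linear":[0,-22,0],"turn":[0,0,0]},{"linear":[0,-26,0],"turn":[0,0,0]},{"linear":[0,-30,0],"turn":[0,0,0]},{"linear":[0,-34,0],"turn":[0,0,0]},{"linear":[0,-38,0],"turn":[0,0,0]},{"linear":[0,-42,0],"turn":[0,0,0]}]'; python3 - <<'E'
from h import *
go(0,55,55)
E
```

```text
time: 6.48
tcp_pos: [544.8, 187.9, 53.0]
orientation: [-0.275, -3.125, 0.006]
ft_force: [-0.4, -0.4, 0.5]
width: 0.008
grasp_force: 0.0
time: 7.48
tcp_pos: [541.0, 150.5, 57.7]
orientation: [0.271, 3.127, 0.006]
ft_force: [1.9, 6.8, 5.7]
width: 0.006
grasp_force: 4.0
t 7.48 track [  3.9 163.5  57.7] F [1.9 6.8 5.7] w 0.6 lin [   3.6 -108.5    2.3] turn [ 0.22  0.16 -0.17]
```

```bash
python3 - <<'E'
from h import *
a=bot.read_camera('side')[...,::-1]
cv2.imwrite('pics/s2.png',cv2.resize(a[130:350,180:470],None,fx=2.6,fy=2.6,interpolation=cv2.INTER_CUBIC)); go(0,55,55)
E
```

```text
t 7.53 track [  4.  162.3  57.7] F [1.8 5.8 4.7] w 0.3 lin [   3.6 -107.3    2.3] turn [ 0.18  0.15 -0.22]
```

View pics/s2.png

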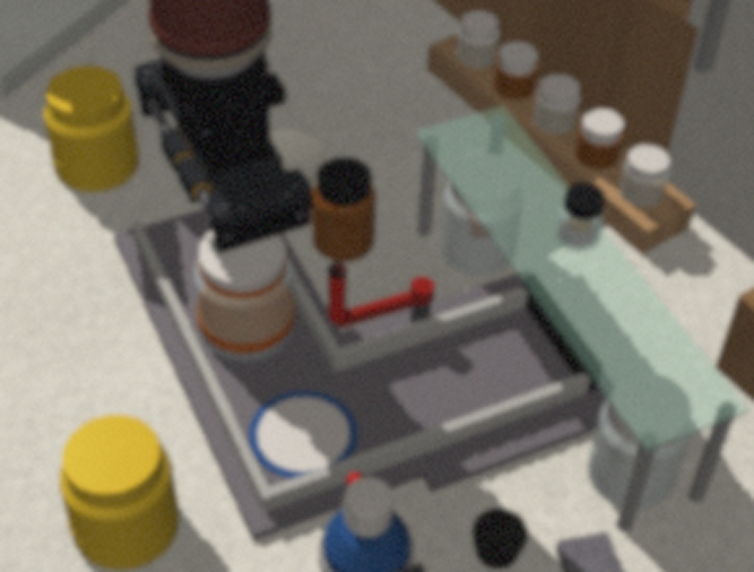

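The gate is open. The jar looks upright, but the upward force suggests the contact is too high. I'll back off and push lower, with the tip leading.

```bash
python3 -m inch '[{"linear":[0,5,0],"turn":[0,0,0]},{"linear":[0,12,0],"turn":[0,0,0]},{"linear":[0,18,0],"turn":[0,0,0]},{"linear":[0,18,0],"turn":[0,0,0]},{"linear":[0,18,0],"turn":[0,0,0]}]'; python3 - <<'E'
from h import *
go(0,55,55)
a=bot.read_camera('side')[...,::-1]
cv2.imwrite('pics/s3.png',cv2.resize(a[180:300,200:360],None,fx=4,fy=4,interpolation=cv2.INTER_CUBIC))
E
```

```text
time: 7.95
tcp_pos: [542.4, 166.3, 55.9]
orientation: [-0.272, -3.129, 0.001]
ft_force: [-0.1, -0.3, 0.9]
width: 0.005
grasp_force: 0.0
t 7.95 track [  2.6 179.3  55.9] F [-0.1 -0.3  0.9] w 0.4 lin [   2.2 -124.3    1. ] turn [-0.06 -0.04 -0.2 ]
```

View pics/s3.png

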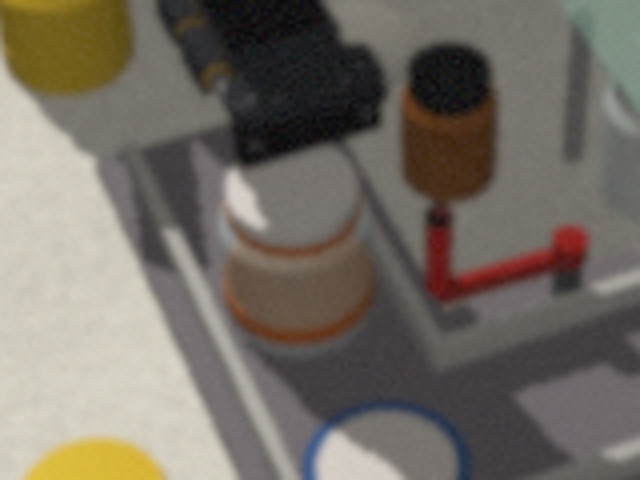

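The jar stands upright in the lane at crop (297,270), with the gate bar lying along the lane. I'll go lower, tilt 3°, and push.

```bash
python3 -m inch '[{"linear":[1,0,5],"turn":[1,0,0]},{"linear":[2,0,10],"turn":[2,0,0]},{"linear":[2,0,14],"turn":[3,0,0]},{"linear":[2,0,14],"turn":[3,0,0]},{"linear":[2,0,14],"turn":[3,0,0]}]';python3 -c "
from h import *
go(0,55,42)"; python3 -m inch '[{"linear":[0,-4,0.2],"turn":[0,0,0]},{"linear":[0,-8,0.4],"turn":[0,0,0]},{"linear":[0,-12,0.6],"turn":[0,0,0]},{"linear":[0,-16,0.8],"turn":[0,0,0]},{"linear":[0,-20,1],"turn":[0,0,0]},{"linear":[0,-24,1.2],"turn":[0,0,0]},{"linear":[0,-28,1.4],"turn":[0,0,0]},{"linear":[0,-32,1.6],"turn":[0,0,0]},{"linear":[0,-36,1.8],"turn":[0,0,0]},{"linear":[0,-40,2],"turn":[0,0,0]}]'; python3 - <<'E'
from h import *
go(0,55,42)
E
```

```text
time: 8.42
tcp_pos: [540.3, 166.7, 41.7]
orientation: [-0.271, -3.123, 0.084]
ft_force: [0.0, 0.5, -0.2]
width: 0.007
grasp_force: 0.0
t 8.42 track [  0.5 179.4  41.7] F [ 0.   0.5 -0.2] w 0.6 lin [ 1.000e-01 -1.242e+02  6.400e+00] turn [-3.07 -0.05 -0.2 ]
time: 9.25
tcp_pos: [533.8, 126.6, 42.5]
orientation: [-0.273, -3.124, 0.082]
ft_force: [2.0, 4.1, 0.0]
width: 0.011
grasp_force: 2.1
t 9.25 track [  0.8 138.8  42.5] F [2.  4.1 0. ] w 0.9 lin [  0.4 -83.6   4.9] turn [-2.99  0.   -0.25]
```

```bash
python3 -m inch '[{"linear":[0,-5,0.3],"turn":[0,0,0]},{"linear":[0,-11,0.5],"turn":[0,0,0]},{"linear":[0,-17,0.9],"turn":[0,0,0]},{"linear":[0,-23,1.2],"turn":[0,0,0]},{"linear":[0,-29,1.5],"turn":[0,0,0]},{"linear":[0,-35,1.8],"turn":[0,0,0]},{"linear":[0,-41,2.1],"turn":[0,0,0]},{"linear":[0,-47,2.4],"turn":[0,0,0]},{"linear":[0,-53,2.7],"turn":[0,0,0]},{"linear":[0,-59,3],"turn":[0,0,0]},{"linear":[0,-64,3.3],"turn":[0,0,0]},{"linear":[0,-68,3.5],"turn":[0,0,0]}]'; python3 - <<'E'
from h import *
go(0,55,42)
a=bot.read_camera('side')[...,::-1]
cv2.imwrite('pics/s4.png',cv2.resize(a[200:350,210:410],None,fx=4,fy=4,interpolation=cv2.INTER_CUBIC))
E
```

```text
time: 10.25
tcp_pos: [521.8, 59.1, 42.5]
orientation: [-0.274, -3.124, 0.082]
ft_force: [0.6, 4.6, 1.9]
width: 0.004
grasp_force: 2.2
t 10.25 track [ 0.4 70.2 42.5] F [0.6 4.6 1.9] w 0.4 lin [  0.3 -15.2   1.3] turn [-3.01 -0.02 -0.28]
```

View pics/s4.png

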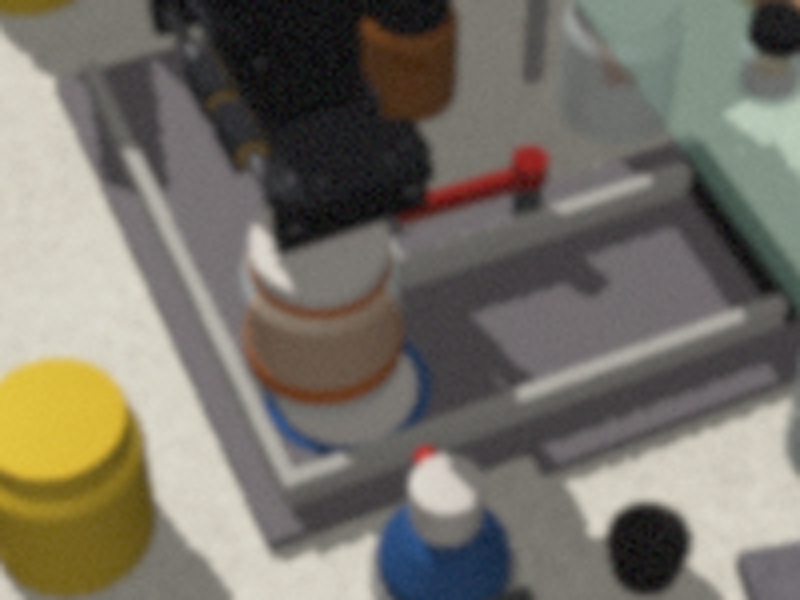

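The jar is upright with its foot (bottom at about crop (322,408)) just short of the ring's front edge (345,447). I'll work out the remaining distance.

```bash
python3 - <<'E'
from h import *
for y in (0,10,15,20,25):
    a=np.linspace(0,6.283,60)
    q=(proj('side',[t2w((40*np.cos(t),y+40*np.sin(t),8)) for t in a])-[209.6,199.6])*4
    i=q[:,1].argmax(); print(y,'low',q[i].round(),'left',q[q[:,0].argmin()].round())
    q=(proj('side',[t2w((34.5*np.cos(t),y+34.5*np.sin(t),100)) for t in a])-[209.6,199.6])*4
    print('  lid left',q[q[:,0].argmin()].round())
E
```

```text
0 low [346. 453.] left [270. 392.]
  lid left [274. 276.]
10 low [338. 438.] left [263. 377.]
  lid left [266. 261.]
15 low [334. 431.] left [259. 370.]
  lid left [262. 254.]
20 low [330. 423.] left [255. 363.]
  lid left [258. 247.]
25 low [326. 416.] left [252. 356.]
  lid left [254. 240.]
```

```bash
python3 -m inch '[{"linear":[0,-4,0.2],"turn":[0,0,0]},{"linear":[0,-8,0.4],"turn":[0,0,0]},{"linear":[0,-12,0.6],"turn":[0,0,0]},{"linear":[0,-16,0.8],"turn":[0,0,0]},{"linear":[0,-19,1],"turn":[0,0,0]},{"linear":[0,-22,1.2],"turn":[0,0,0]},{"linear":[0,-24,1.3],"turn":[0,0,0]},{"linear":[0,-24,1.3],"turn":[0,0,0]}]'; python3 - <<'E'
from h import *
go(0,43,42)
a=bot.read_camera('side')[...,::-1]
cv2.imwrite('pics/s5.png',cv2.resize(a[200:350,210:410],None,fx=4,fy=4,interpolation=cv2.INTER_CUBIC))
E
```

```text
time: 10.97
tcp_pos: [517.7, 35.5, 42.5]
orientation: [-0.274, -3.124, 0.082]
ft_force: [1.5, 2.2, 0.9]
width: 0.004
grasp_force: 0.8
t 10.97 track [ 0.4 46.2 42.5] F [1.5 2.2 0.9] w 0.4 lin [ 0.4 -3.2  0.7] turn [-3.02 -0.01 -0.29]
```

View pics/s5.png

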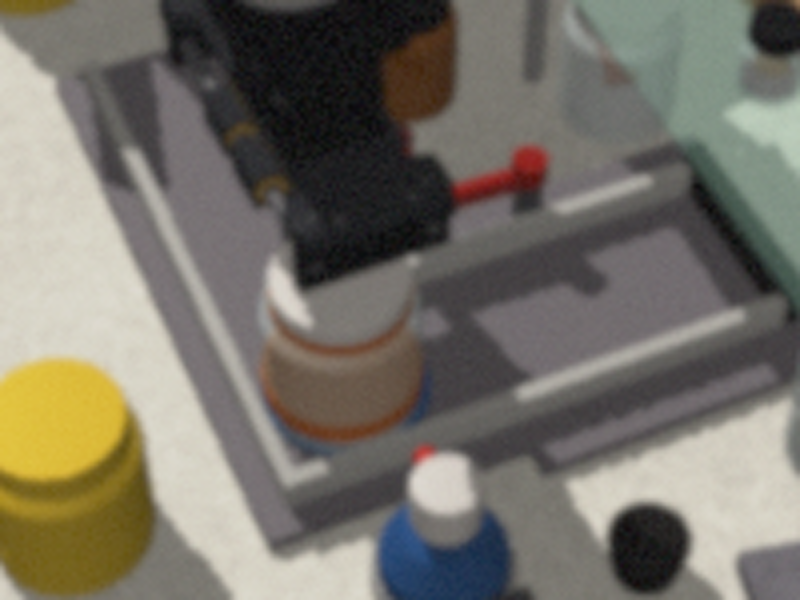

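The jar's foot now nearly covers the ring, with about 6 mm to go (lid left edge at crop (266,265)). I'll nudge it the rest of the way, back off, and rise.

```bash
python3 -m inch '[{"linear":[0,-2,0.1],"turn":[0,0,0]},{"linear":[0,-4,0.2],"turn":[0,0,0]},{"linear":[0,-6,0.3],"turn":[0,0,0]},{"linear":[0,-7,0.4],"turn":[0,0,0]},{"linear":[0,-7,0.4],"turn":[0,0,0]}]' && python3 -m inch '[{"linear":[0,6,0],"turn":[0,0,0]},{"linear":[0,14,0],"turn":[-1,0,0]},{"linear":[0,25,0],"turn":[-3,0,0]},{"linear":[0,30,-20],"turn":[-3,0,0]},{"linear":[0,30,-55],"turn":[-3,0,0]},{"linear":[0,30,-90],"turn":[-3,0,0]},{"linear":[0,30,-125],"turn":[-3,0,0]},{"linear":[0,30,-160],"turn":[-3,0,0]},{"linear":[0,30,-175],"turn":[-3,0,0]},{"linear":[0,30,-175],"turn":[-3,0,0]},{"linear":[0,30,-175],"turn":[-3,0,0]}]'; python3 - <<'E'
from h import *
go(-30.5,-169,215)
s=bot.state();np.savez('w2.npz',p=s['tcp_pos'],o=s['orientation']);cv2.imwrite('pics/w2.png',bot.read_camera('wrist')[...,::-1])
im=cv2.imread('pics/w2.png');hsv=cv2.cvtColor(im,cv2.COLOR_BGR2HSV)
w=((hsv[...,1]<30)&(hsv[...,2]>200)).astype(np.uint8)
n,l,st,c=cv2.connectedComponentsWithStats(w)
for i in range(1,n):
    if st[i,4]>300: print(st[i],c[i].round(1),w2t(wr(c[i],100,'w2.npz')).round(1))
E
```

```text
time: 11.43
tcp_pos: [516.5, 29.2, 42.5]
orientation: [-0.274, -3.124, 0.082]
ft_force: [0.9, 3.6, 1.3]
width: 0.008
grasp_force: 2.0
time: 12.35
tcp_pos: [523.6, 67.9, 215.9]
orientation: [0.273, 3.129, 0.001]
ft_force: [0.1, -1.2, 0.1]
width: 0.008
grasp_force: 0.0
t 12.35 track [  0.7  79.2 215.9] F [ 0.1 -1.2  0.1] w 0.7 lin [  30.1 -248.3    0.6] turn [ 0.05  0.04 -0.25]
[    0     0   640   200 73913] [331.4  71.8] [-117.4   87.2  100. ]
[ 191  151  237   22 1688] [302.  155.3] [-55.   63.4 100. ]
[ 182  178   80  110 5054] [220.3 218.9] [ -2.1  -7.3 100. ]
[   0  214  186  105 6123] [123.5 261.7] [ 36.4 -96.  100. ]
[293 248  50  12 328] [314.7 251.1] [ 27.3  73.  100. ]
```

```bash
python3 - <<'E'
from h import *
g=cv2.GaussianBlur(cv2.cvtColor(cv2.imread('pics/w2.png'),cv2.COLOR_BGR2GRAY),(5,5),1)
x0,y0=130,130
C=cv2.HoughCircles(g[y0:340,x0:330],cv2.HOUGH_GRADIENT,1,8,param1=80,param2=14,minRadius=36,maxRadius=48)
for x,y,r in C[0][:6]: print((x+x0).round(1),(y+y0).round(1),r,w2t(wr((x+x0,y+y0),100,'w2.npz')).round(1))
# column/row profile of lid
print(g[219,165:290:3]); print(g[160:300:4,222])
E
```

```text
222.5 214.5 40.8 [ -6.   -5.1 100. ]
226.5 207.5 47.4 [-12.   -1.2 100. ]
249.5 201.5 39.6 [-17.1  18.5 100. ]
237.5 207.5 46.3 [-12.    8.1 100. ]
242.5 197.5 40.7 [-20.5  12.9 100. ]
214.5 218.5 46.3 [ -2.5 -12.2 100. ]
[144 145 144 148 147 154 229 233 234 234 234 234 234 234 235 235 235 235
 235 235 235 235 235 236 236 236 236 236 236 236 236 237 197 147 181 167
 165 210 101  91 116 128]
[ 88 120 122 160 124 234 236 236 236 236 235 235 235 235 235 235 235 235
 234 234 234 234 234 234 153 126 109  75  74 115 126 127  72  24  23]
```

The lid is centred at about (221,217), which puts the jar at track (-3,-7). It is against the end rail and on the ring. Now the spray cap.

```bash
python3 -m inch '[{"linear":[4,-35,0],"turn":[0,0,0]},{"linear":[8,-70,0],"turn":[0,0,0]},{"linear":[12,-105,0],"turn":[0,0,0]},{"linear":[17,-140,0],"turn":[0,0,0]},{"linear":[21,-175,0],"turn":[0,0,0]},{"linear":[25,-210,0],"turn":[0,0,0]},{"linear":[30,-240,0],"turn":[0,0,0]},{"linear":[30,-248,0],"turn":[0,0,0]},{"linear":[30,-248,0],"turn":[0,0,0]},{"linear":[30,-248,0],"turn":[0,0,0]},{"linear":[30,-248,0],"turn":[0,0,0]}]' 0; python3 - <<'E'
from h import *
go(-30.5,-169,175)
E
```

```text
time: 13.32
tcp_pos: [450.9, -169.6, 214.9]
orientation: [-0.271, -3.128, 0.0]
ft_force: [0.0, 1.0, 0.7]
width: 0.007
grasp_force: 0.0
t 13.32 track [ -30.8 -167.2  214.9] F [0.  1.  0.7] w 0.6 lin [-0.4 -1.8 39.9] turn [-0.02 -0.09 -0.15]
```

```bash
python3 -m inch '[{"linear":[0,-1.5,12],"turn":[0,0,0]},{"linear":[0,-1.5,24],"turn":[0,0,0]},{"linear":[0,-1.5,34],"turn":[0,0,0]},{"linear":[0,-1.5,38],"turn":[0,0,0]},{"linear":[0,-1.5,41],"turn":[0,0,0]},{"linear":[0,-1.5,43],"turn":[0,0,0]},{"linear":[0,-1.5,45],"turn":[0,0,0]},{"linear":[0,-1.5,47],"turn":[0,0,0]},{"linear":[0,-1.5,48],"turn":[0,0,0]},{"linear":[0,-1.5,48],"turn":[0,0,0]}]'; python3 - <<'E'
from h import *
go(-30.5,-169,166)
E
```

```text
time: 14.15
tcp_pos: [450.5, -172.8, 167.6]
orientation: [0.274, 3.13, -0.0]
ft_force: [-0.1, -0.3, 0.7]
width: 0.006
grasp_force: 0.0
t 14.15 track [ -30.6 -170.4  167.6] F [-0.1 -0.3  0.7] w 0.5 lin [-0.1  1.4  1.6] turn [-0.    0.   -0.27]
```

```bash
python3 -m inch '[{"linear":[0,0,1],"turn":[0,0,0]},{"linear":[0,0,2],"turn":[0,0,0]},{"linear":[0,0,2],"turn":[0,0,0]}]'; python3 - <<'E'
from h import *
go(-30.5,-169,166)
s=bot.state();np.savez('w3.npz',p=s['tcp_pos'],o=s['orientation']);print(s['tau'].round(2))
a=bot.read_camera('side')[...,::-1];b=bot.read_camera('wrist')[...,::-1];cv2.imwrite('pics/b3.png',b)
q=proj('side',[s['tcp_pos']])[0].astype(int);print(q)
a=cv2.resize(a[q[1]-60:q[1]+60,q[0]-50:q[0]+50],None,fx=4.8,fy=4.8,interpolation=cv2.INTER_CUBIC)[:576,:380]
b=b[:288,:400];b=cv2.copyMakeBorder(b,0,288,0,0,cv2.BORDER_CONSTANT)
cv2.imwrite('pics/v10.png',np.hstack([a,b]))
E
```

```text
time: 14.4
tcp_pos: [450.5, -172.7, 165.6]
orientation: [-0.274, -3.13, -0.0]
ft_force: [-0.0, 0.4, 0.6]
width: 0.006
grasp_force: 0.0
t 14.4 track [ -30.6 -170.3  165.6] F [-0.   0.4  0.6] w 0.5 lin [-0.1  1.3 -0.4] turn [ 0.   -0.   -0.26]
[ 3.000e-02 -2.151e+01 -8.500e-01 -3.903e+01  5.000e-02  1.000e-02
  2.000e-02]
[320 322]
```

View pics/v10.png

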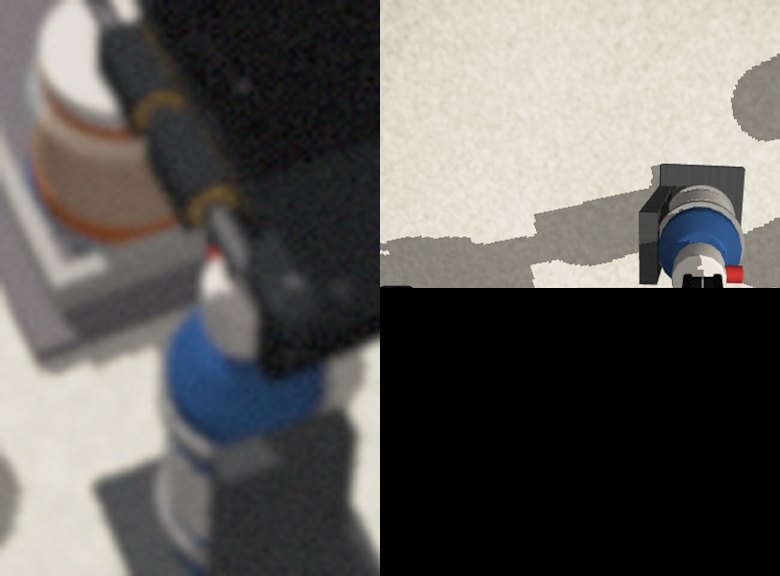

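The fingertips (wrist px about (322,283)) sit over the white cap (px 295–345, 245–288), but no force shows. I'll check numerically where the cap rim lies.

```bash
python3 - <<'E'
from h import *
d=np.load('w3.npz');m=bot.camera_model('wrist');H=m['hand_eye'];R=Ro.from_rotvec(d['o']).as_matrix()
def pw(X):
    c=np.linalg.inv(H)@np.r_[R.T@(np.array(X)-d['p']),1];u=K(m)@c[:3];return u[:2]/u[2]
print('tcp',pw(d['p']))
for z in(174,166):
    q=np.array([pw((450.5+15*np.cos(t),-172.7+15*np.sin(t),z)) for t in np.linspace(0,6.28,60)]);print(z,q.min(0),q.max(0))
im=cv2.imread('pics/b3.png');hsv=cv2.cvtColor(im,cv2.COLOR_BGR2HSV)
for y in range(236,312,3):
    print(y,''.join('B' if h[2]<60 else 'r' if h[1]>150 and (h[0]<15 or h[0]>165) else 'b' if h[1]>100 else '%d'%(h[2]//26) for h in hsv[y,270:380:2]))
E
```

```text
tcp [321.89092401 273.48073416]
174 [293.57109172 252.78635458] [350.26575658 305.2641993 ]
166 [294.63846824 247.91687194] [349.1573572  298.62622611]
236 2222B2bbbbbbbbbbbbbbbbbbbbbbbbbbbbbbbbbbbbbbb6655555555
239 2222Bbbbbbbbbbbbbbbbbbbbbbbbbbbbbbbbbbbbbbbbb4655555555
242 BBBBBbbbbbbbbbbbbbbbbbbb444bbbbbbbbbbbbbbbbbb5665555555
245 BBBBBbbbbbbbbbbbbb33334444455555bbbbbbbbbbbbbb655555555
248 BBBBBbbbbbbbbbbb33333444445555566bbbbbbbbbbbbb555555555
251 BBBBBbbbbbbbbbb33333334445555566666bbbbbbbbbbb655555555
254 BBBBBbbbbbbbbb3333333334455555666666bbbbbbbbbb655555555
257 BBBBBbbbbbbbb233333555555799987666675bbbbbbbb5555555555
260 BBBBBbbbBbbb2333355555555598899987677bbbbbbbb5555555555
263 BBBBB2Bbbbbb23455555555555988888998776bbbbbbb5555555555
266 BBBBBBbbbbbb34555555555579888888889976rrrrrrrr455555555
269 BBBBBB8BBBb235555555555577798888888997rrrrrrrrr55555555
272 BBBBB486BBb355555555555555598889999998brrrrrrrr55555555
275 BBBBB88883B355555BBBB45555589998BBBB897rrrrrrrr55555555
278 BBBB4888886455554BBBBBBBBB3BBBBBBBBB697rrrrrrrr55555555
281 BBBB7888888455554BBBBBBBBB5BBBBBBBBB596rrrrrrrb55555555
284 44448888889355553BBBBBBBBB5BBBBBBBBB2989888888876455555
287 8888888888874445BBBBBBBBBB5BBBBBBBBBB988888788888888645
290 BBBBBBBBBBBBBBBBBBBBBBBBBB5BBBBBBBBBBBBBBBBBBBBBBBBBBBB
293 BBBBBBBBBBBBBBBBBBBBBBBBBB3BBBBBBBBBBBBBBBBBBBBBBBBBBBB
296 BBBBBBBBBBBBBBBBBBBBBBBBBB3BBBBBBBBBBBBBBBBBBBBBBBBBBBB
299 BBBBBBBBBBBBBBBBBBBBBBBBBB3BBBBBBBBBBBBBBBBBBBBBBBBBBBB
302 BBBBBBBBBBBBBBBBBBBBBBBBBB3BBBBBBBBBBBBBBBBBBBBBBBBBBBB
305 BBBBBBBBBBBBBBBBBbBBBBBBBB4BBBBBBBBBBBBBBBBBBBBBBBBBBBB
308 BBBBBBBBBBBBBBBBbbBBBBBBBB3BBBBBBBBbbBBBBBBBBBBBBBBBBBB
311 BBBBBBBBBBBBBBBBbbBBBBBBBB3BBBBBBBBbbBBBBBBBBBBBBBBBBBB
```

```bash
for i in 1 2 3; do python3 -m inch '[{"linear":[0,0,0.6],"turn":[0,0,0]},{"linear":[0,0,1.2],"turn":[0,0,0]},{"linear":[0,0,1.2],"turn":[0,0,0]}]' | egrep 'pos|ft_f'; done; python3 -c "
from h import *
im=bot.read_camera('wrist')[...,::-1];cv2.imwrite('pics/b4.png',im);hsv=cv2.cvtColor(im,cv2.COLOR_BGR2HSV)
for y in range(242,288,3):
    print(y,''.join('B' if h[2]<60 else 'r' if h[1]>150 and (h[0]<15 or h[0]>165) else 'b' if h[1]>100 else '%d'%(h[2]//26) for h in hsv[y,270:380:2]))
"
```

```text
tcp_pos: [450.4, -172.7, 164.3]
ft_force: [0.1, -1.0, 0.3]
tcp_pos: [450.4, -172.7, 163.1]
ft_force: [-0.3, 0.2, -0.5]
tcp_pos: [450.4, -172.7, 161.9]
ft_force: [0.4, -0.0, -0.2]
242 222BBbbbbbbbbbbbbbbbbbbbbbbbbbbbbbbbbbbbbbbbb5665555555
245 BBBBbbbbbbbbbbbbbbbbb33444444bbbbbbbbbbbbbbbbb665555555
248 BBBBbbbbbbbbbbbbbb33334444455555bbbbbbbbbbbbbb565555555
251 BBBBbbbbbbbbbbbb333333444455555665bbbbbbbbbbbb565555555
254 BBBBbbbbbbbbbb2333333334444555666665bbbbbbbbbb555555555
257 BBBBBbbbbbbbbb3333333333443346666667bbbbbbbbbb655555555
260 BBBBBbbbbbbbb333334555555555555766676bbbbbbbb5555555555
263 BBBBBbbbbbbb23334555555555556799976775bbbbbbb4555555555
266 BBBBB2bBbbbb33455555555555555988999776bbbbbbb5555555555
269 BBBBBBBbBbb234555555555555555888989986rrrrrrrrr55555555
272 BBBBB58BBBB245555555555555555688999997rrrrrrrrr55555555
275 BBBBB887BBb355555BBBB45555555598BBBB997rrrrrrrr55555555
278 BBBB488883B555554BBBBBBBBB3BBBBBBBBB698rrrrrrrr55555555
281 BBBB7888886555554BBBBBBBBB3BBBBBBBBB598rrrrrrrr55555555
284 BBB39888888555552BBBBBBBBB3BBBBBBBBB297rrrrrrrb55555555
287 6657888888745544BBBBBBBBBB3BBBBBBBBBB978888888888745555
```

The cap stays put relative to the world while the tool descends, so contact hasn't happened yet. I'll keep lowering gently and watch the force.

```bash
python3 -m inch '[{"linear":[0,0,1],"turn":[0,0,0]},{"linear":[0,0,2],"turn":[0,0,0]},{"linear":[0,0,3],"turn":[0,0,0]},{"linear":[0,0,3],"turn":[0,0,0]}]' | egrep 'pos|ft_f'; python3 -m inch '[{"linear":[0,0,1],"turn":[0,0,0]},{"linear":[0,0,2],"turn":[0,0,0]},{"linear":[0,0,3],"turn":[0,0,0]},{"linear":[0,0,3],"turn":[0,0,0]}]' | egrep 'pos|ft_f'; python3 -c "
from h import *
im=bot.read_camera('wrist')[...,::-1];cv2.imwrite('pics/b5.png',im);hsv=cv2.cvtColor(im,cv2.COLOR_BGR2HSV)
for y in range(242,300,3):
    print(y,''.join('B' if h[2]<60 else 'r' if h[1]>150 and (h[0]<15 or h[0]>165) else 'b' if h[1]>100 else '%d'%(h[2]//26) for h in hsv[y,270:380:2]))
"
```

```text
tcp_pos: [450.4, -172.7, 158.8]
ft_force: [0.9, 0.7, -0.1]
tcp_pos: [450.4, -172.7, 155.8]
ft_force: [0.1, 0.8, -0.0]
242 222B2bbbbbbbbbbbbbbbbbbbbbbbbbbbbbbbbbbbbbbbbb665555555
245 22BBbbbbbbbbbbbbbbbbbbbbbbbbbbbbbbbbbbbbbbbbbb565555555
248 BBBBbbbbbbbbbbbbbbbbbb344444bbbbbbbbbbbbbbbbbb565555555
251 BBBBbbbbbbbbbbbbbb33334444455555bbbbbbbbbbbbbbb65555555
254 BBBBbbbbbbbbbbbb333333334455555665bbbbbbbbbbbbb65555555
257 BBBBbbbbbbbbbb3333333333333355666665bbbbbbbbbb565555555
260 BBBBbbbbbbbbb23333333333333333466667bbbbbbbbbb565555555
263 BBBBbbbbbbbbb333333445555555443346676bbbbbbbbb555555555
266 BBBBbbbbbbbb33334555555555555555447775bbbbbbbb655555555
269 BBBBBbbbbbb233455555555555555555558777bbbbbbb5555555555
272 BBBBBBbbbbb335555555555555555555557987rrrrbbb4455555555
275 BBBBB83Bbbb345555BBBB45555555555BBBB97brrrrrrrrb5555555
278 BBBB4883Bb2455554BBBBBBBBB3BBBBBBBBB797rrrrrrrrr5555555
281 BBBB78896B3555554BBBBBBBBB3BBBBBBBBB698rrrrrrrrr5555555
284 BBB39888883555553BBBBBBBBB3BBBBBBBBB299rrrrrrrrr5555555
287 BBB6888888545545BBBBBBBBBB3BBBBBBBBBB88rrrrrrrrb4445545
290 BBBBBBBBBBBBBBBBBBBBBBBBBB3BBBBBBBBBBBBBBBBBBBBBBBBBBBB
293 BBBBBBBBBBBBBBBBBBBBBBBBBB3BBBBBBBBBBBBBBBBBBBBBBBBBBBB
296 BBBBBBBBBBBBBBBBBBBBBBBBBB3BBBBBBBBBBBBBBBBBBBBBBBBBBBB
299 BBBBBBBBBBBBBBBBBBBBBBBBBB3BBBBBBBBBBBBBBBBBBBBBBBBBBBB
```

```bash
python3 -m inch '[{"linear":[0,0,1],"turn":[0,0,0]},{"linear":[0,0,2],"turn":[0,0,0]},{"linear":[0,0,3],"turn":[0,0,0]},{"linear":[0,0,3],"turn":[0,0,0]}]' | egrep 'pos|ft_f'; python3 -m inch '[{"linear":[0,0,1],"turn":[0,0,0]},{"linear":[0,0,2],"turn":[0,0,0]},{"linear":[0,0,3],"turn":[0,0,0]},{"linear":[0,0,3],"turn":[0,0,0]}]' | egrep 'pos|ft_f';  python3 -m inch '[{"linear":[0,0,1],"turn":[0,0,0]},{"linear":[0,0,2],"turn":[0,0,0]},{"linear":[0,0,2],"turn":[0,0,0]}]' | egrep 'pos|ft_f'
```

```text
tcp_pos: [450.4, -172.7, 152.8]
ft_force: [-0.4, 0.5, -0.2]
tcp_pos: [450.5, -172.7, 150.0]
ft_force: [-0.6, 0.6, 2.9]
tcp_pos: [450.5, -172.7, 148.0]
ft_force: [-0.9, 0.7, 4.3]
```

Contact came at TCP z of about 150, so the closed fingertips end about 24 mm short of the TCP. Now I press fully.

```bash
python3 -m inch '[{"linear":[0,0,1],"turn":[0,0,0]},{"linear":[0,0,2],"turn":[0,0,0]},{"linear":[0,0,3],"turn":[0,0,0]},{"linear":[0,0,4],"turn":[0,0,0]},{"linear":[0,0,5],"turn":[0,0,0]},{"linear":[0,0,5],"turn":[0,0,0]}]' | egrep 'pos|ft_f'; python3 -m inch '[{"linear":[0,0,1],"turn":[0,0,0]},{"linear":[0,0,1.5],"turn":[0,0,0]},{"linear":[0,0,1.5],"turn":[0,0,0]}]' | egrep 'pos|ft_f'
```

```text
tcp_pos: [450.5, -172.7, 143.1]
ft_force: [-3.1, 0.0, 6.8]
tcp_pos: [450.6, -172.8, 142.2]
ft_force: [-4.3, 1.9, 12.6]
```

```bash
python3 -m inch '[{"linear":[0,0,-3],"turn":[0,0,0]},{"linear":[0,0,-8],"turn":[0,0,0]},{"linear":[0,0,-14],"turn":[0,0,0]},{"linear":[0,0,-30],"turn":[0,0,0]},{"linear":[0,0,-50],"turn":[0,0,0]},{"linear":[0,0,-68],"turn":[0,0,0]},{"linear":[0,0,-68],"turn":[0,0,0]},{"linear":[0,0,-68],"turn":[0,0,0]}]' 25; python3 -c "
from h import *
go(-70,-5,212)
print('yellow',w2t(onplane('top',(328,320),92)).round(), onplane('top',(328,320),92).round())
im=cv2.imread('pics/top0.png');h=cv2.cvtColor(im,cv2.COLOR_BGR2HSV)
m=cv2.inRange(h,(20,120,90),(35,255,255));m[:,:280]=0
ys,xs=np.where(m);print(xs.min(),xs.max(),ys.min(),ys.max())"
```

```text
time: 18.35
tcp_pos: [451.0, -172.8, 210.1]
orientation: [0.273, 3.128, 0.001]
ft_force: [-0.1, 0.6, -0.1]
width: 0.287
grasp_force: 0.0
t 18.35 track [ -30.2 -170.3  210.1] F [-0.1  0.6 -0.1] w 25.0 lin [ 40.6 165.1  -1.9] turn [ 0.03  0.09 -0.25]
yellow [-151.  -13.   92.] [359.   3.  92.]
313 345 302 336
```

```bash
python3 -m inch '[{"linear":[8,30,0],"turn":[0,0,0]},{"linear":[16,65,0],"turn":[0,0,0]},{"linear":[24,100,0],"turn":[0,0,0]},{"linear":[34,135,0],"turn":[0,0,0]},{"linear":[41,160,0],"turn":[0,0,0]},{"linear":[41,165,0],"turn":[0,0,0]},{"linear":[41,165,0],"turn":[0,0,0]},{"linear":[41,165,0],"turn":[0,0,0]}]' 25; python3 - <<'E'
from h import *
go(-70,-5,43)
s=bot.state();np.savez('w6.npz',p=s['tcp_pos'],o=s['orientation']);cv2.imwrite('pics/w6.png',bot.read_camera('wrist')[...,::-1])
g=cv2.GaussianBlur(cv2.imread('pics/w6.png'),(3,3),0)
d=np.load('w6.npz');m=bot.camera_model('wrist');H=m['hand_eye'];R=Ro.from_rotvec(d['o']).as_matrix()
def pw(X):
    c=np.linalg.inv(H)@np.r_[R.T@(np.array(X)-d['p']),1];u=K(m)@c[:3];return u[:2]/u[2]
print(pw(t2w((-3,-6,100))),pw(d['p']))
hsv=cv2.cvtColor(g,cv2.COLOR_BGR2HSV)
for y in range(150,400,10):
    print(y,''.join('B' if h[2]<60 else 'r' if h[1]>150 and (h[0]<15 or h[0]>165) else 'b' if h[1]>100 else '%d'%(h[2]//26) for h in hsv[y,220:440:4]))
E
```

```text
time: 19.02
tcp_pos: [438.5, -3.9, 208.9]
orientation: [-0.274, -3.129, 0.001]
ft_force: [-0.7, -0.5, 0.3]
width: 0.288
grasp_force: 0.0
t 19.02 track [-71.   -6.  208.9] F [-0.7 -0.5  0.3] w 25.0 lin [ -1.2   1.2 165.9] turn [-0.06 -0.05 -0.26]
[322.18770393 297.88670737] [321.88780901 273.48058101]
150 55555555555554bbbbbbbbbbbbbbbbbb88888988899888888888889
160 5555555555555555bbbbbbbbbbbbbb8888898888888888888888898
170 5555555555555555578887777888888988888888898888888888888
180 8888898888888888888888888889988888898889888889888988898
190 9988888888888888888888888888888998888988888889988888888
200 8888898888888888888888898898988899888898998888899989988
210 8898888889554444444444444444444444444444444444444444444
220 8888888887643235554444444444444444444444444444333333333
230 8889888888552247644444333334bbb444445444555555555555555
240 88888988885522375222r333344444br5bb44444444444444444444
250 888755555555223432b33355666665555b6b4444444444444444444
260 555555555555222443455rb444556rb7766bb444444444444444444
270 555555555555222444r48888888888886b75b444444444444444444
280 55555555555522BBBBB58888888888886BBBBB44444444444444444
290 BBBBBBBBBB553BBBBBB48888888888885BBBBB2444BBBBBBBBBBBBB
300 BBBBBBBBBB55BBBBBBB38888888888884BBBBBBB44BBBBBBBBBBBBB
310 BBBBBBBBbbBBBBBBBBBB8888888888883BBBBBBBBBbbBBBBBBBBBBB
320 BBBBBBBbbBBBBBBBBBBB222222222222BBBBBBBBBBBbbBBBBBBBBBB
330 BBBBBBBbb222222322232222222322332222BBBBBBBBbBBBBBBBBBB
340 BBBBBB2b444444444444444444444444444444BBBBBBbBBBBBBBBBB
350 BBBBBBBbb22222222222222222222222222222BBBBBBbBBBBBBBBBB
360 BBBBBBBbbbBBBBBBBB4444444444443222BBBBBBBBBbbBBBBBBBBBB
370 BBBBBBBBBBBBBBBBBB4444444444222222BBBBBBBBBBBBBBBBBBBBB
380 BBBBBBBBBBBBBB247544444444443344422224BBBBBBBBBBBBBBBBB
390 bbbbbbbbbbbbbbbbbbbbbbbbbbbbbbbbbbbbbbbbbbbbbbbbbbbbbbb
```

```bash
python3 -m inch '[{"linear":[0,0,40],"turn":[0,0,0]},{"linear":[0,0,80],"turn":[0,0,0]},{"linear":[0,0,115],"turn":[0,-1,0]},{"linear":[0,0,145],"turn":[0,-2,0]},{"linear":[0,0,160],"turn":[0,-3,0]},{"linear":[0,0,166],"turn":[0,-3,0]},{"linear":[0,0,166],"turn":[0,-3,0]},{"linear":[0,0,166],"turn":[0,-3,0]}]' 25; python3 -c "
from h import *
go(-52,-5,43)";python3 -m inch '[{"linear":[-5,0,0.2],"turn":[0,0,0]},{"linear":[-9,0,0.4],"turn":[0,0,0]},{"linear":[-13,0,0.7],"turn":[0,0,0]},{"linear":[-17,0,0.9],"turn":[0,0,0]},{"linear":[-21,0,1.1],"turn":[0,0,0]},{"linear":[-25,0,1.3],"turn":[0,0,0]},{"linear":[-29,0,1.5],"turn":[0,0,0]},{"linear":[-33,0,1.7],"turn":[0,0,0]},{"linear":[-37,0,1.9],"turn":[0,0,0]}]';python3 -c "
from h import *
go(-52,-5,43)"
```

```text
time: 19.73
tcp_pos: [439.5, -3.9, 44.3]
orientation: [0.271, 3.077, -0.007]
ft_force: [0.1, 0.2, 1.0]
width: 0.286
grasp_force: 0.0
t 19.73 track [-70.1  -5.8  44.3] F [0.1 0.2 1. ] w 24.9 lin [-18.    0.9   2.3] turn [-0.01  3.02 -0.34]
time: 20.48
tcp_pos: [474.3, -9.6, 43.2]
orientation: [0.269, 3.08, -0.008]
ft_force: [-5.8, 1.4, 4.4]
width: 0.286
grasp_force: 2.8
t 20.48 track [-34.8  -5.6  43.2] F [-5.8  1.4  4.4] w 24.9 lin [17.2  0.5 -0.7] turn [-0.04  2.84 -0.26]
```

```bash
python3 -m inch '[{"linear":[-4,0,0.2],"turn":[0,0,0]},{"linear":[-9,0,0.5],"turn":[0,0,0]},{"linear":[-14,0,0.7],"turn":[0,0,0]},{"linear":[-19,0,1],"turn":[0,0,0]},{"linear":[-24,0,1.2],"turn":[0,0,0]},{"linear":[-29,0,1.5],"turn":[0,0,0]},{"linear":[-34,0,1.7],"turn":[0,0,0]},{"linear":[-39,0,2],"turn":[0,0,0]},{"linear":[-44,0.5,2.2],"turn":[0,0,0]},{"linear":[-49,1,2.5],"turn":[0,0,0]},{"linear":[-54,1.5,2.7],"turn":[0,0,0]},{"linear":[-58,2,3],"turn":[0,0,0]}]';python3 -c "
from h import *
go(136,0,43)
im=bot.read_camera('side')[...,::-1];cv2.imwrite('pics/s7.png',im)
h=cv2.cvtColor(im,cv2.COLOR_BGR2HSV);m=cv2.inRange(h,(4,110,90),(18,255,255));m[:200]=0;m[:,:230]=0;m[:,400:]=0;m[330:]=0
n,l,st,c=cv2.connectedComponentsWithStats(m)
for i in range(1,n):
    if st[i,4]>25: print(st[i],c[i].round(1))
for x in (20,25,30,35,40):
    a=np.linspace(0,6.283,60); q=proj('side',[t2w((x+40*np.cos(t),-5+40*np.sin(t),8)) for t in a]); print(x,'low',q[q[:,1].argmax()].round(1))
"
```

```text
time: 21.48
tcp_pos: [533.4, -17.8, 43.6]
orientation: [0.269, 3.078, -0.007]
ft_force: [-3.7, -0.0, 1.4]
width: 0.29
grasp_force: 2.0
t 21.48 track [24.9 -3.6 43.6] F [-3.7 -0.   1.4] w 25.2 lin [-110.9    4.2    6.5] turn [-0.02  3.01 -0.26]
[315 287  32  12 117] [330.5 294.4]
20 low [306.3 311.4]
25 low [308.6 310.5]
30 low [310.9 309.6]
35 low [313.1 308.8]
40 low [315.4 307.9]
```

```bash
python3 -m inch '[{"linear":[-4,0,0.2],"turn":[0,0,0]},{"linear":[-9,0.5,0.5],"turn":[0,0,0]},{"linear":[-14,0.5,0.7],"turn":[0,0,0]},{"linear":[-19,1,1],"turn":[0,0,0]},{"linear":[-24,1,1.2],"turn":[0,0,0]},{"linear":[-29,1.5,1.5],"turn":[0,0,0]},{"linear":[-34,1.5,1.7],"turn":[0,0,0]},{"linear":[-39,2,2],"turn":[0,0,0]},{"linear":[-44,2,2.2],"turn":[0,0,0]},{"linear":[-49,2.5,2.5],"turn":[0,0,0]},{"linear":[-54,2.5,2.7],"turn":[0,0,0]},{"linear":[-59,3,3],"turn":[0,0,0]}]' |egrep 'pos|ft_f';python3 -m inch '[{"linear":[-4,0,0.2],"turn":[0,0,0]},{"linear":[-9,0,0.5],"turn":[0,0,0]},{"linear":[-13,0,0.6],"turn":[0,0,0]},{"linear":[-17,0,0.8],"turn":[0,0,0]},{"linear":[-21,0,1],"turn":[0,0,0]},{"linear":[-25,0,1.3],"turn":[0,0,0]},{"linear":[-29,0,1.5],"turn":[0,0,0]},{"linear":[-33,0,1.7],"turn":[0,0,0]},{"linear":[-36,0,1.8],"turn":[0,0,0]},{"linear":[-38,0,1.9],"turn":[0,0,0]},{"linear":[-40,0,2],"turn":[0,0,0]}]' |egrep 'pos|ft_f';python3 -c "
from h import *
go(136,0,43)"
```

```text
tcp_pos: [592.0, -25.1, 43.7]
ft_force: [-3.7, 0.6, 0.1]
tcp_pos: [631.1, -32.0, 43.8]
ft_force: [-3.5, 0.3, 1.2]
t 23.45 track [123.6  -1.1  43.8] F [-3.5  0.3  1.2] w 24.9 lin [-12.4   1.1   1.4] turn [-0.01  2.99 -0.26]
```

Nearly there. I'll take small steps until the stop shows in the force.

```bash
python3 -m inch '[{"linear":[-2,0,0.1],"turn":[0,0,0]},{"linear":[-4,0,0.2],"turn":[0,0,0]},{"linear":[-6,0,0.3],"turn":[0,0,0]},{"linear":[-8,0,0.4],"turn":[0,0,0]},{"linear":[-8,0,0.4],"turn":[0,0,0]}]' |egrep 'pos|ft_f';python3 -m inch '[{"linear":[-1.5,0,0.1],"turn":[0,0,0]},{"linear":[-3,0,0.2],"turn":[0,0,0]},{"linear":[-3,0,0.2],"turn":[0,0,0]}]' |egrep 'pos|ft_f';python3 -c "
from h import *
go(136,0,43)"
```

```text
tcp_pos: [639.3, -33.4, 43.9]
ft_force: [-2.4, 0.9, 0.8]
tcp_pos: [642.1, -33.9, 43.8]
ft_force: [-2.7, 0.7, 0.1]
t 24.12 track [134.7  -1.1  43.8] F [-2.7  0.7  0.1] w 24.9 lin [-1.3  1.1  0.9] turn [-0.01  3.02 -0.25]
```

```bash
python3 -m inch '[{"linear":[-1,0,0.1],"turn":[0,0,0]},{"linear":[-2,0,0.1],"turn":[0,0,0]},{"linear":[-2,0,0.1],"turn":[0,0,0]}]' |egrep 'pos|ft_f';python3 -m inch '[{"linear":[-1,0,0.1],"turn":[0,0,0]},{"linear":[-2,0,0.1],"turn":[0,0,0]},{"linear":[-2,0,0.1],"turn":[0,0,0]}]' |egrep 'pos|ft_f';python3 -m inch '[{"linear":[-1,0,0.1],"turn":[0,0,0]},{"linear":[-1.5,0,0.1],"turn":[0,0,0]},{"linear":[-1.5,0,0.1],"turn":[0,0,0]}]' |egrep 'pos|ft_f';python3 -c "
from h import *
go(136,0,43)"
```

```text
tcp_pos: [643.9, -34.2, 43.8]
ft_force: [-3.4, 1.0, 0.7]
tcp_pos: [645.9, -34.5, 43.8]
ft_force: [-3.1, 1.3, 0.0]
tcp_pos: [646.1, -34.5, 43.6]
ft_force: [-9.4, 0.6, 5.7]
t 24.87 track [138.7  -1.1  43.6] F [-9.4  0.6  5.7] w 24.7 lin [2.8 1.  0.4] turn [ 0.    2.85 -0.26]
```

Force rose to 9.4 N with no travel, so the jar is home. I'll back off, rise, and go to the gate peg.

```bash
python3 -m inch '[{"linear":[5,0,0],"turn":[0,0,0]},{"linear":[15,0,-1],"turn":[0,1,0]},{"linear":[30,0,-2],"turn":[0,3,0]},{"linear":[40,0,-30],"turn":[0,3,0]},{"linear":[45,10,-65],"turn":[0,3,0]},{"linear":[55,30,-95],"turn":[0,3,0]},{"linear":[70,50,-105],"turn":[0,3,0]},{"linear":[80,65,-105],"turn":[0,3,0]},{"linear":[80,65,-105],"turn":[0,3,0]},{"linear":[80,65,-105],"turn":[0,3,0]}]' 45;python3 - <<'E'
from h import *
go(54,65,62)
s=bot.state();np.savez('w8.npz',p=s['tcp_pos'],o=s['orientation']);im=bot.read_camera('wrist')[...,::-1];cv2.imwrite('pics/w8.png',im)
h=cv2.cvtColor(im,cv2.COLOR_BGR2HSV);m=cv2.inRange(h,(0,150,60),(6,255,255))|cv2.inRange(h,(172,150,60),(180,255,255))
n,l,st,c=cv2.connectedComponentsWithStats(m)
for i in range(1,n):
    if st[i,4]>25: print(st[i],c[i].round(1),w2t(wr(c[i],107,'w8.npz')).round(1))
E
```

```text
time: 25.7
tcp_pos: [574.4, 45.2, 144.9]
orientation: [0.27, 3.129, 0.001]
ft_force: [-0.3, -0.7, -0.2]
width: 0.519
grasp_force: 0.0
t 25.7 track [ 54.6  65.4 144.9] F [-0.3 -0.7 -0.2] w 45.1 lin [ 0.7 -0.4 82.9] turn [ 0.05  0.05 -0.12]
[ 307  227   26   93 1288] [320.7 272.3] [ 69.4  64.6 107. ]
```

```bash
python3 -m inch '[{"linear":[1,-0.5,25],"turn":[0,0,0]},{"linear":[1,-0.5,50],"turn":[0,0,0]},{"linear":[1,-0.5,72],"turn":[0,0,0]},{"linear":[1,-0.5,83],"turn":[0,0,0]},{"linear":[1,-0.5,83],"turn":[0,0,0]},{"linear":[1,-0.5,83],"turn":[0,0,0]}]' 45 && python3 -m inch '[{"linear":[0,0,0],"turn":[0,0,0]},{"linear":[0,0,0],"turn":[0,0,0]},{"linear":[0,0,0],"turn":[0,0,0]},{"linear":[0,0,0],"turn":[0,0,0]},{"linear":[0,0,0],"turn":[0,0,0]},{"linear":[0,0,0],"turn":[0,0,0]},{"linear":[0,0,0],"turn":[0,0,0]},{"linear":[0,0,0],"turn":[0,0,0]},{"linear":[0,0,0],"turn":[0,0,0]}]' 8; python3 -c "
from h import *
go(54,65,62)"
```

```text
time: 26.25
tcp_pos: [573.5, 42.6, 61.5]
orientation: [-0.276, -3.129, 0.002]
ft_force: [0.8, 0.1, 0.9]
width: 0.515
grasp_force: 0.0
time: 27.0
tcp_pos: [573.5, 44.0, 61.7]
orientation: [0.273, 3.129, 0.001]
ft_force: [-1.6, 1.7, 4.5]
width: 0.153
grasp_force: 30.0
t 27.0 track [53.9 64.  61.7] F [-1.6  1.7  4.5] w 13.3 lin [-0.1  1.  -0.3] turn [ 0.02  0.01 -0.24]
```

Gripped with 4 mm offset. Now I swing it shut.

```bash
python3 -m inch '[{"linear":[-0.6,-10.5,0],"turn":[0,0,0]},{"linear":[-2.5,-20,0],"turn":[0,0,0]},{"linear":[-5.7,-29.3,0],"turn":[0,0,0]},{"linear":[-9.9,-38,0],"turn":[0,0,0]},{"linear":[-15.3,-46,0],"turn":[0,0,0]},{"linear":[-21.7,-53.5,0],"turn":[0,0,0]},{"linear":[-29,-60,0],"turn":[0,0,0]},{"linear":[-37,-65.4,0],"turn":[0,0,0]},{"linear":[-45.8,-69.8,0],"turn":[0,0,0]},{"linear":[-55,-73,0],"turn":[0,0,0]},{"linear":[-64.5,-75,0],"turn":[0,0,0]},{"linear":[-70,-75.5,0],"turn":[0,0,0]}]'; python3 -m inch '[{"linear":[0,0,0],"turn":[0,0,0]},{"linear":[-1.5,0,0],"turn":[0,0,0]},{"linear":[-3,0,0],"turn":[0,0,0]},{"linear":[-3,0,0],"turn":[0,0,0]}]';python3 -c "
from h import *
go(129,-11,62)"
```

```text
time: 28.0
tcp_pos: [629.5, -43.0, 61.8]
orientation: [-0.273, -3.129, -0.001]
ft_force: [-5.0, 2.0, 10.1]
width: 0.15
grasp_force: 30.0
time: 28.33
tcp_pos: [632.0, -43.8, 61.9]
orientation: [-0.273, -3.129, 0.0]
ft_force: [-3.1, 0.6, 8.1]
width: 0.152
grasp_force: 30.0
t 28.33 track [126.5 -12.6  61.9] F [-3.1  0.6  8.1] w 13.2 lin [-2.5  1.6 -0.1] turn [-0.01 -0.02 -0.25]
```

```bash
python3 -m inch '[{"linear":[-1,0,0],"turn":[0,0,0]},{"linear":[-2,0,0],"turn":[0,0,0]},{"linear":[-2,0,0],"turn":[0,0,0]}]'|egrep 'pos|ft_f'; python3 -m inch '[{"linear":[-1,0,0],"turn":[0,0,0]},{"linear":[-2,0,0],"turn":[0,0,0]},{"linear":[-2,0,0],"turn":[0,0,0]}]'|egrep 'pos|ft_f';python3 -c "
from h import *
go(129,-11,62)"
```

```text
tcp_pos: [633.8, -44.2, 61.9]
ft_force: [-3.9, 0.2, 7.8]
tcp_pos: [635.8, -44.7, 61.9]
ft_force: [-3.5, -0.7, 7.8]
t 28.83 track [130.3 -12.9  61.9] F [-3.5 -0.7  7.8] w 13.0 lin [ 1.3  1.9 -0.1] turn [-0.03 -0.03 -0.26]
```

```bash
python3 -m inch '[{"linear":[-1,0,0],"turn":[0,0,0]},{"linear":[-1.5,0,0],"turn":[0,0,0]},{"linear":[-1.5,0,0],"turn":[0,0,0]}]'|egrep 'pos|ft_f'; python3 -m inch '[{"linear":[-1,0,0],"turn":[0,0,0]},{"linear":[-1.5,0,0],"turn":[0,0,0]},{"linear":[-1.5,0,0],"turn":[0,0,0]}]'|egrep 'pos|ft_f';python3 - <<'E'
from h import *
go(129,-11,62)
im=bot.read_camera('top')[...,::-1];cv2.imwrite('pics/t9.png',im)
s=bot.state();np.savez('w9.npz',p=s['tcp_pos'],o=s['orientation']);im=bot.read_camera('wrist')[...,::-1];cv2.imwrite('pics/w9.png',im)
h=cv2.cvtColor(im,cv2.COLOR_BGR2HSV)
for y in range(180,330,6):
    print(y,''.join('B' if p[2]<60 else 'r' if p[1]>150 and (p[0]<7 or p[0]>170) else 'b' if p[1]>100 else '%d'%(p[2]//26) for p in h[y,250:480:4]))
E
```

```text
tcp_pos: [637.3, -45.0, 61.9]
ft_force: [-2.9, -0.7, 7.4]
tcp_pos: [638.5, -45.3, 61.9]
ft_force: [-4.0, -0.2, 8.0]
t 29.33 track [133.1 -13.   61.9] F [-4.  -0.2  8. ] w 13.2 lin [ 4.1  1.9 -0.1] turn [-0.03 -0.05 -0.26]
180 3888655555555555555555555555555555233322325888555555555555
186 2888655555555555555555555555555554333333326888555555555555
192 2888655555555555555555555555555552333323228887555555555555
198 2888655555555555555555555555555554333323228885555555555555
204 2888655555555555555555555555555555233322228884555555555555
210 2888655555555555555555555555555554323333228885555555555555
216 3888555555555545555555555555555552233233228885555555555655
222 3888655555555555555555555555555552333323238885555555555555
228 3888655555555555555555555555555544223333258885555555555555
234 388865555555555555555555555555554323233326887B245555555555
240 378875455555555555555555555555555333333228884BBBB555555555
246 36887545545544554554555555442333323233322744BBBBBB35555555
252 3586623332233333333rrbbbbbb33333333333222545BBBrrrrrr55555
258 3344423323333332rrrrrrrrrrrrrrrrrrrrrrrrrrrrrrrrrrrrrrr555
264 3344445555545522rrrrrrrrrrrrrrrrrrrrrrrrrrrrrrrBrrrrrrrr55
270 334446555433333rrrrrrrrrrrrrrrrrrrrrrrrrrrrrrrrBrrrrrrrrb5
276 2288853323BBB2brrrrrrr33bBBbbbbb423233325887555rrrrrrrrr55
282 2288823323BBBBBrrrrrrrBBBBB5556bbb23323278865555rrrrrrr555
288 BB422BBB22BBBBBrrrrrrrBBBBB352333bbBBBBB4442223222rrr33355
294 BBBBBBBB3BBBBBBrBBBBBrBBBBBB5BBBBBBBBBBBBBBBBBBBBBBBBBBBB3
300 BBBBBBBBBBBBBBBBBbBBBBBBBBBBBBBBBBBBBBBBBBBBBBBBBBBBBBBBBB
306 BBBBBBBbBBBBBBBBBBrBBBBBBBBBBbBBBBBBBBBBBBBBBBBBBBBBBBBBBB
312 BBBBBBbbbBBBBBBBBBBBrBBBBBBBBbbBBBBBBBBBBBBBBBBBBBBBBBBBBB
318 BBBBBBbbBBBBBBBBBBrBBBBBBBBBBbbBBBBBBBBBBBBBBBBBBBBBBBBBBB
324 BBBBBBbb22222222222222BBBBBBBBbBBBBBBBBBBBBBBBBBBBBBBBBBBB
```

```bash
python3 - <<'E'
from h import *
im=cv2.imread('pics/w9.png');h=cv2.cvtColor(im,cv2.COLOR_BGR2HSV)
m=((h[...,1]>140)&((h[...,0]<8)|(h[...,0]>170))&(h[...,2]>60))
for name,f in(('top',min),('bot',max)):
    X=[];Y=[]
    for x in range(350,428,6):
        ys=np.where(m[235:290,x])[0]+235
        if len(ys): X.append(x);Y.append(f(ys))
    P0=w2t(wr((X[0],np.polyval(np.polyfit(X,Y,1),X[0])),52 if f==min else 52,'w9.npz'));P1=w2t(wr((X[-1],np.polyval(np.polyfit(X,Y,1),X[-1])),52,'w9.npz'))
    print(name,Y,P0.round(1),P1.round(1),'ang',np.arctan2(P1[0]-P0[0],P1[1]-P0[1]).round(3))
E
```

```text
top [np.int64(253), np.int64(253), np.int64(253), np.int64(253), np.int64(253), np.int64(253), np.int64(253), np.int64(254), np.int64(254), np.int64(254), np.int64(254), np.int64(254), np.int64(254)] [124.6   3.1  52. ] [125.6  44.3  52. ] ang 0.025
bot [np.int64(271), np.int64(272), np.int64(272), np.int64(272), np.int64(271), np.int64(271), np.int64(272), np.int64(272), np.int64(272), np.int64(272), np.int64(272), np.int64(272), np.int64(272)] [136.    3.3  52. ] [136.6  45.1  52. ] ang 0.013
```

The bar is within about 0.02 rad of shut, but the grip seems to be slipping close to the jar. I'll release, back off, and press the peg home from behind with closed fingers.

```bash
python3 -m inch '[{"linear":[0,0,0],"turn":[0,0,0]},{"linear":[0,0,0],"turn":[0,0,0]},{"linear":[0,0,0],"turn":[0,0,0]},{"linear":[0,0,0],"turn":[0,0,0]},{"linear":[8,0,0],"turn":[0,0,0]},{"linear":[20,0,0],"turn":[0,0,0]},{"linear":[32,0,0],"turn":[0,0,0]},{"linear":[32,0,0],"turn":[0,0,0]}]' 45|egrep 'pos|ft_f|wid';python3 -m inch '[{"linear":[0,0,0],"turn":[0,0,0]},{"linear":[0,0,0],"turn":[0,0,0]},{"linear":[0,0,0],"turn":[0,0,0]},{"linear":[0,0,0],"turn":[0,0,0]},{"linear":[0,0,0],"turn":[0,0,0]},{"linear":[0,0,0],"turn":[0,0,0]},{"linear":[-3,1.5,0],"turn":[0,0,0]},{"linear":[-6,1.5,0],"turn":[0,0,0]},{"linear":[-9,1.5,0],"turn":[0,0,0]},{"linear":[-11,1.5,0],"turn":[0,0,0]},{"linear":[-12,1.5,0],"turn":[0,0,0]}]' 0|egrep 'pos|ft_f|wid';python3 -c "
from h import *
go(116,-11,62)"
```

```text
tcp_pos: [605.2, -38.6, 61.1]
ft_force: [0.8, -0.4, 0.8]
width: 0.513
tcp_pos: [619.9, -39.7, 61.4]
ft_force: [-0.9, -0.4, -0.8]
width: 0.007
t 31.02 track [113.8 -10.6  61.4] F [-0.9 -0.4 -0.8] w 0.6 lin [-2.2 -0.4 -0.6] turn [-0.01 -0.01 -0.26]
```

```bash
python3 -m inch '[{"linear":[-1,0,0],"turn":[0,0,0]},{"linear":[-2,0,0],"turn":[0,0,0]},{"linear":[-2,0,0],"turn":[0,0,0]}]'|egrep 'pos|ft_f';python3 -m inch '[{"linear":[-1,0,0],"turn":[0,0,0]},{"linear":[-2,0,0],"turn":[0,0,0]},{"linear":[-2,0,0],"turn":[0,0,0]}]'|egrep 'pos|ft_f';python3 -m inch '[{"linear":[-1,0,0],"turn":[0,0,0]},{"linear":[-1.5,0,0],"turn":[0,0,0]},{"linear":[-1.5,0,0],"turn":[0,0,0]}]'|egrep 'pos|ft_f'
```

```text
tcp_pos: [620.5, -39.9, 61.2]
ft_force: [-5.8, 0.2, 2.8]
tcp_pos: [620.8, -40.1, 60.9]
ft_force: [-12.5, 2.7, 7.2]
tcp_pos: [621.0, -40.2, 60.8]
ft_force: [-17.5, 2.2, 11.6]
```

The peg is stalled at the end stop with force rising, so the gate is shut. I'll back off, lift, and verify in code.

```bash
python3 -m inch '[{"linear":[4,0,0],"turn":[0,0,0]},{"linear":[15,0,0],"turn":[0,0,0]},{"linear":[30,0,-10],"turn":[0,0,0]},{"linear":[45,0,-40],"turn":[0,0,0]},{"linear":[60,0,-80],"turn":[0,0,0]},{"linear":[70,0,-120],"turn":[0,0,0]},{"linear":[80,0,-150],"turn":[0,0,0]},{"linear":[80,0,-150],"turn":[0,0,0]},{"linear":[80,0,-150],"turn":[0,0,0]},{"linear":[80,0,-150],"turn":[0,0,0]}]'|egrep 'time|pos|ft_f';python3 - <<'E'
from h import *
go(0,0,0)
s=bot.state();np.savez('wa.npz',p=s['tcp_pos'],o=s['orientation']);im=bot.read_camera('wrist')[...,::-1].copy();cv2.imwrite('pics/wa.png',im)
h=cv2.cvtColor(im,cv2.COLOR_BGR2HSV)
m=((h[...,1]>140)&((h[...,0]<8)|(h[...,0]>170))&(h[...,2]>60)).astype(np.uint8)
n,l,st,c=cv2.connectedComponentsWithStats(m)
for i in range(1,n):
    if st[i,4]>40: print(st[i],c[i].round(1),w2t(wr(c[i],52,'wa.npz')).round(1))
for y in range(130,300,6):
    print(y,''.join('B' if p[2]<60 else 'r' if p[1]>150 and (p[0]<7 or p[0]>170) else 'o' if p[1]>110 and p[0]<20 else 'b' if p[1]>100 else '%d'%(p[2]//26) for p in h[y,240:420:3]))
A=cv2.imread('pics/side0.png').astype(int);B=bot.read_camera('side')[...,::-1].astype(int)
q=[int(v) for v in proj('side',[(451,-171.5,174)])[0]];sl=np.s_[q[1]-9:q[1]+12,q[0]-11:q[0]+11]
wh=lambda I:np.argwhere((I[sl].min(2)>110)&(I[sl].max(2)-I[sl].min(2)<40)).mean(0).round(1)
print('cap region diff',np.abs(A-B)[sl].mean().round(1),wh(A),wh(B))
cv2.imwrite('pics/sa.png',B)
E
```

```text
time: 32.6
tcp_pos: [546.2, -26.4, 211.2]
ft_force: [0.2, 0.2, -0.8]
t 32.6 track [ 38.9 -10.  211.2] F [ 0.2  0.2 -0.8] w 0.1 lin [ 39.    9.7 211.2] turn [ 0.03  0.01 -0.24]
[ 82 136  24  17 340] [ 93.7 143.9] [ -24.8 -219.4   52. ]
[322 293   2  25  49] [322.5 304.8] [139.7  -9.4  52. ]
130 999998554333488655555555bbbbb7777bbbbbb555555555555555555555
136 999995555333488655555bbb79999999999997bbb5555555555555555555
142 99999955533348865555bb899999999999999998bb555555555555555555
148 9999955553323887555bb99999999999999999999bb55555555555555555
154 999999555333388755bb9999999999999999999999bb5555555555555555
160 999998555323288755b69999999999999999999999bb5555555555555555
166 99899955533328875bb69999999999999999999999bb5555555555555555
172 999999555333288755bb9999999999999999999999bb5555555555555555
178 999998566332288755bb7999999999999999999997bb5555555555555555
184 9999995552332887555bb79999999999999999996bb55555555555555555
190 99999966523338885555bbb9999999999999997bb5555555555555555555
196 9999995552232888455555bbbb8999999997bbb555555555555555555555
202 9999997553332888455555555
[... 537 characters left out ...]
322887555555555555
256 998755554333348855555555555555555555555323232886555555555555
262 998955555233348855555555555555555555555233232886555555555555
268 999855554333238855555555555555555555554223223885555555555555
274 9989555552333388555554BB45555553BB55555233324884555555555555
280 999955555432338855555BBBBBBBBBBBBB3555432232488BBB2555555555
286 999955555223328852323BBBBBBBBBBBBBB332232332345BBBB255555555
292 BBBBBBBBBBBBBBBBBBBBBBBBBBBBBBBBBBBBBBBBBBBBBBBBBBBBBBBBBBBB
298 BBBBBBBBBBBBBBBBBBBBBBBBBBBBBBBBBBBBBBBBBBBBBBBBBBBBBBBBBBBB
cap region diff 5.2 [10.8 11.9] [10.8 11.9][ WARN:0@1.478] global loadsave.cpp:1063 imwrite_ Unsupported depth image for selected encoder is fallbacked to CV_8U.
```

The cap is back up. I'll retreat so the wrist camera sees the gate and jar.

```bash
python3 -m inch '[{"linear":[30,0,0],"turn":[0,0,0]},{"linear":[60,0,-10],"turn":[0,0,0]},{"linear":[85,0,-20],"turn":[0,0,0]},{"linear":[90,0,-30],"turn":[0,0,0]},{"linear":[90,0,-30],"turn":[0,0,0]},{"linear":[90,0,-30],"turn":[0,0,0]}]'|egrep 'time|pos';python3 - <<'E'
from h import *
im=bot.read_camera('top')[...,::-1];cv2.imwrite('pics/tb.png',im)
h=cv2.cvtColor(im,cv2.COLOR_BGR2HSV)
m=((h[...,1]>140)&((h[...,0]<8)|(h[...,0]>170))&(h[...,2]>60)).astype(np.uint8)
for y in range(145,225,2):
    print(y,''.join('B' if p[2]<50 else 'r' if p[1]>140 and (p[0]<7 or p[0]>170) else 'o' if p[1]>110 and p[0]<20 else '%d'%(p[2]//26) for p in h[y,295:400:2]))
def pp(*l): return proj('top',[t2w(l)])[0].round(1)
print('hinge',pp(133,64,52),'end shut',pp(133,-11,52),'peg top',pp(133,-11,107),'open.2',pp(118,-9,107),'lid home',pp(185,0,100),[pp(185-34.5,0,100)],[pp(185,34.5,100)],[pp(185,-34.5,100)])
A=cv2.imread('pics/top0.png').astype(int);d=(np.abs(A-im.astype(int)).max(2)>60).astype(np.uint8)
n,l,st,c=cv2.connectedComponentsWithStats(d)
print([list(map(int,st[i])) for i in range(1,n) if st[i,4]>60])
E
```

```text
time: 33.2
tcp_pos: [458.1, -10.9, 241.2]
145 6666666666666666666666BBBBBB2666666688888888888888888
147 6666666666666666666665BBBBBB3666666666676788888888888
149 6666665666666666666667BBBBBB4666666666666666667888888
151 66666656666666666666665BBBB25666666666666666666666666
153 66666656666666666666666632445666666666666666666666666
155 66666656665445555666665454356666666666666666666666666
157 66666555665554555545555554566666666666666666666666666
159 66666555665555553444455555555666666666666666666666666
161 66665555664555543333333444455455555666666666666666665
163 66556545664555554333334666654444555455555666666666666
165 55665446655545556433366666666633333444554455666667666
167 66554456655555556556666666666664333333555555666676666
169 44544566655555455456666666666666333333555545666676666
171 33334555655444465466666666666666544455555556666756666
173 43455555644545676666666666666666545565555546666756666
175 55555555744444574665666666666666645565555556666756666
177 55555557744444673788886766666666644554555556666766666
179 55555557644444673788888888887766654555555556666765666
181 5455555754
[... 1168 characters left out ...]
44444444444446733344457888888888888
223 333334444467333444444444444444477333445588888888873BB
hinge [315.1 196.5] end shut [345.6 201.4] peg top [346.8 198.2] open.2 [345.  204.5] lid home [345.5 175.9] [array([343.2, 190.5])] [array([330.8, 173.6])] [array([360.2, 178.2])]
[[335, 163, 23, 8, 96], [328, 173, 32, 19, 368], [380, 185, 11, 11, 72], [323, 193, 33, 11, 84], [377, 200, 14, 11, 109], [325, 202, 24, 9, 83], [261, 231, 30, 30, 693], [178, 241, 424, 239, 26649], [437, 242, 187, 44, 4456], [387, 270, 11, 22, 145], [400, 276, 17, 12, 134], [592, 276, 20, 35, 436], [473, 312, 160, 168, 6448], [147, 374, 2, 36, 70], [323, 431, 47, 49, 1625], [0, 436, 41, 44, 1191], [311, 469, 14, 11, 90]]
```

The gate peg (347,197) matches the shut position, and the lid's near edge (343,190) matches home. Handing in.

```bash
python3 -c "
from plant import bot
print(bot.sign_off())"
```

```text
the job is handed in; nothing more can be done
None
```

The job is done and handed in at about 33 s: the jar is home against the black stop, the spray cap was pressed fully with the jar on the ring and sprang back, and the gate is shut. The final top view matched the gate's shut position and the jar's home position.

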